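# Unpack the tea set into its matching trays

### The arm

A 6-joint arm with a two-finger parallel gripper is mounted at the origin on the work surface. World frame = base frame: x ahead of the robot, y to its left, z up, the work surface at z = 0. Lengths are in m, angles in degrees, forces in N, time in s.
With the tool pointing down it reaches from about 0.35 to 0.875 m from the base axis. Payload 4.2 kg.
Tool frame: the origin (TCP) lies midway between the tips of the shut fingers; the grasp point (between the pads) lies 19 mm behind it (r.grasp_offset is the distance from the TCP to the grasp point, in m); z points along the fingers, y is the direction in which the jaws open and shut (so a half turn about z gives the same grasp; the last joint's range is limited). The gripper opens to 87 mm and grips with 3 to 60 N. Pads are 19 mm wide; open, the fingers measure 117 mm over their backs; the gripper's body (75 mm by 190 mm) begins 51 mm behind the grasp point.
Start: joints at [-60.871, 22.042, 0.453, 0, -68.411, -14.817], TCP at [0.155, -0.606, 0.223] pointing down, gripper open.
Joint ranges: [-179.83, 179.83], [-69.29, 118.12], [-61.27, 80.66], [-181.25, 117.63], [-171.15, -9.14], [-177.46, 177.46]. Speed limits (degrees/s): [159.86, 159.86, 180, 180, 180, 180].

### API

Orientations are given as a 3x3 rotation matrix whose columns are the frame's x, y, z axes.
In Python, from station import r gives the robot as it stands.
- The arm moves only by the shell command python3 -m crank 'ROWS'. ROWS is JSON, a list of rows, each a list of 3 entries, a list of its own where there are three numbers: the closure, from -1 (fully open) to 1 (shut), so that 0 is half open, then the shift along the tool's x, y, z as a fraction of full scale, then the turn, a rotation vector about the tool's x, y, z as a fraction of full scale. In form: [[fingers, [dx, dy, dz], [wx, wy, wz]], ...]. A call has 1 to 8 rows; each row shifts and turns the commanded pose from where the row before left it, along the tool's axes as they then stand; what a row does not reach is not made up. Full scale, the value 1, is 100 mm for a shift and 45 degrees for a turn. A row lasts 1/10 s, in which the tool goes at most 50 mm and 8.59 degrees, less where a joint would pass 70% of its speed; a pose out of reach is approached as far as the arm can. A call with a number of a shift or a turn outside -1 to 1 is refused whole. A call with a gripper value outside its range is refused whole. The fingers move at their own pace and stop on an object; the grip force is fixed at half the most. Time passes only in rows, so rows that do not move let the fingers close. It gives the time, the measured TCP pose, the force and the opening at its end, in the units of the state.
- r.sense(): the state, without advancing time (a new reading comes with each control period).
- r.capture(name): name is "side" or "top" or "wrist"; returns a dict with "img" (384x512x3 uint8, blue, green, red), "fx", "fy", "cx", "cy" (pixels), "R" (3x3) and "t" (3): a world point X has camera coordinates R X + t. Camera axes: x right, y down, z forward; pixel columns grow to the right and rows downward; lengths in m; the calibration is good to about 2 mm. A picture is of the moment at which its call begins. There is no depth.
- r.finish_job(): hands the job in, once; it reports no verdict.
The state is a dict: "time_s": time; "joints": joint angles; "joint_velocities": joint speeds; "effort": joint torques, N m; "tcp_pos": TCP position; "ee_rot": TCP orientation; "wrist_force": force on the tool from outside, world axes, zero at the start; "moment": the same for the moment, N m; "gripper_width": opening from 0.0 (shut) to 1.0 (fully open).
Only numpy, scipy, OpenCV 4.12 (cv2) and the standard library are available. Lean on these libraries where they do the work, as an engineer would, in place of code of your own. Each camera call takes 0.05 s, during which the arm holds its last target.

### The job

Slide the lid of the wooden box fully open by its pull and leave it open, lift out the banded cup, and stand each of the three porcelain pieces upright in the tray of its own shape and colour: the banded cup in the round blue tray, the green square jar in the square green tray, the rust-red oblong case in the oblong rust-red tray. Each piece must stand flat on its tray's floor inside the rim; set them down rather than drop them, tip none over, and leave the tape roll and the stack of bowls where they are.

Things in the scene. Friction and masses are not known exactly. Their poses are not given: they have to be found in the camera images.
- lid (a joint): Sliding lid of the wooden box, in m: 0 = over the whole rear compartment, 0.076 = fully open (stop), lying over the front compartment. It starts part-way, with part of the cup in view. It slides level along the box's tracks with about 1 N of friction and stays where it is left. Count it as open above 0.068.
- lid_pull (a point): Grasp point on the lid's dark wooden pull, an upright bar 12 mm thick (x), 50 mm long (y), standing 32 mm above the lid's top face, which is 69 mm above the table; the point is on its centre line, 24 mm above that face (z = 93 mm). Axes are the box's: z up; the lid opens along -x. Box fixed, plywood, 168 (x) x 138 mm (y), sides 72 mm high; its centre lies at x = lid value - 12 mm, y = 0 from here.
- cup_center (a point): White porcelain lidded tea cup with blue bands, round, diameter 54 mm, 56 mm high, 160 g, closed flat top; point at its centre, half-way up. Stands upright in the box's rear (+x) compartment, inside 75 (x) x 126 mm (y), on a floor 4 mm above the table, about midway between the walls. With the lid fully open, about 30 mm or more is free on either side of it along the box's y.
- jar_center (a point): Celadon green square porcelain jar with a thin white band, 46 x 46 mm, 58 mm high, 190 g; the point is at its centre, half-way up, x and y along its sides. Stands on the table.
- case_center (a point): Rust-red oblong porcelain case with a thin white band, 80 mm (x) by 36 mm (y), 52 mm high, 210 g; the point is at its centre, half-way up. Stands on the table; grasp it across its 36 mm width.
- round_tray: Round cardboard tray with a blue floor, fixed to the table, 80 mm outside and 72 mm inside diameter, floor 4 mm and rim 10 mm above the table; origin at the centre of its underside. For the cup.
- square_tray: Square cardboard tray with a celadon green floor, fixed, 72 x 72 mm outside, 64 x 64 mm inside, floor 4 mm and rim 10 mm above the table; origin at the centre of its underside, x and y along its sides. For the jar.
- long_tray: Oblong cardboard tray with a rust-red floor, fixed, 106 mm (x) by 62 mm (y) outside, 98 x 54 mm inside, floor 4 mm and rim 10 mm above the table; origin at the centre of its underside. For the case.
- tape: Bystander: brown roll of packing tape lying flat, 90 mm diameter, 48 mm high, origin at the centre of its underside. Leave alone.
- bowls: Bystander: stack of white bowls with blue rims, 97 mm diameter, 58 mm high, origin at the centre of its underside. Leave alone. (A low stack of saucers, 92 mm diameter and 24 mm high, stands at the mirror position on the other side of the table.)
There are look-alikes about, which are no part of the job. Leave any orange or pink look-alike of the part that bears case_center alone.

How it is judged:
By the outcome, as a careful person would: the job done as asked, in the order asked, and still so for the second after the job is handed in, with the robot touching nothing.
It also fails if it takes over 102 s, if anything falls off the work surface, if the arm or the gripper's body presses on something with over 40 N, if the wrist force passes 120 N, or if a joint passes its speed limit or range.

## Working session

There is one attempt and no reset: what is moved stays moved. The work goes in short steps, Python scripts to look and compute and a shell command to move; the robot and the scene stay as the last step left them, time stands still between calls to the robot, and variables do not carry over. Pictures are saved under pics/ and viewed, and the job is handed in when it is done.

```bash
ls; mkdir -p pics
python3 - <<'E'
from station import r
import cv2
for n in ("top","side","wrist"):
    c=r.capture(n); cv2.imwrite(f"pics/{n}0.png",c["img"]); print(n,c["fx"],c["cx"],c["cy"],c["R"],c["t"])
print(r.sense(), r.grasp_offset)
E
```

```text
pics
top 356.1838937493337 255.2213422672111 188.61138949793863 [[ 0.02745897 -0.99889712  0.03808614]
 [-0.99816796 -0.02945402 -0.0528505 ]
 [ 0.053914   -0.03656515 -0.99787588]] [0.01552473 0.47275748 0.98982843]
side 407.09506836828865 260.94908609641953 184.3793237644939 [[-0.95881935 -0.28338949 -0.01886387]
 [-0.14379693  0.54165229 -0.82821207]
 [ 0.24492425 -0.7913932  -0.56009724]] [0.48028755 0.12307636 1.08626063]
wrist 281.69682475045363 260.2749866669138 188.85666914846664 [[-0.24722647  0.96895498  0.00230654]
 [ 0.92456011  0.23518558  0.29979383]
 [ 0.28994426  0.07624951 -0.95400123]] [ 0.62402061 -0.03588978  0.3929916 ]
{'time_s': 0.15, 'joints': array([-6.08702940e+01,  2.20787350e+01,  3.98259121e-01, -2.08525276e-02,
       -6.84096149e+01, -1.48164334e+01]), 'joint_velocities': array([ 0.0227644 , -0.21658711,  0.22599615,  0.1214379 ,  0.04964543,
        0.03167485]), 'effort': array([ 3.75501950e-04, -3.91054595e+01,  1.87586850e+01,  4.22233745e+00,
        1.23516328e-02, -1.40439674e-04]), 'tcp_pos': array([ 0.15442136, -0.60516326,  0.22173359]), 'ee_rot': array([[-9.68991635e-01, -2.47093079e-01, -4.69796872e-04],
       [-2.47093514e-01,  9.68990417e-01,  1.53821919e-03],
       [ 7.51453516e-05,  1.60660529e-03, -9.99998707e-01]]), 'wrist_force': array([ 0.29689344,  0.58305693, -0.59970006]), 'moment': array([0.00937529, 0.01929924, 0.04305526]), 'gripper_width': 0.9950000460601841} 0.0187
```

View pics/top0.png

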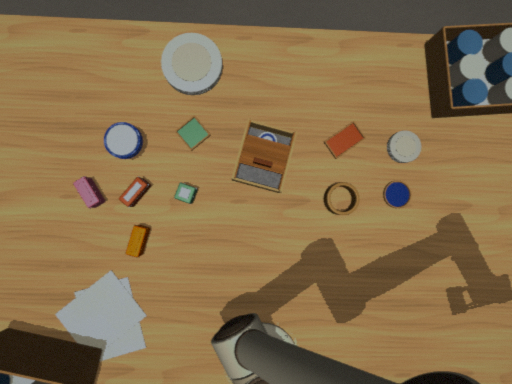

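View pics/side0.png

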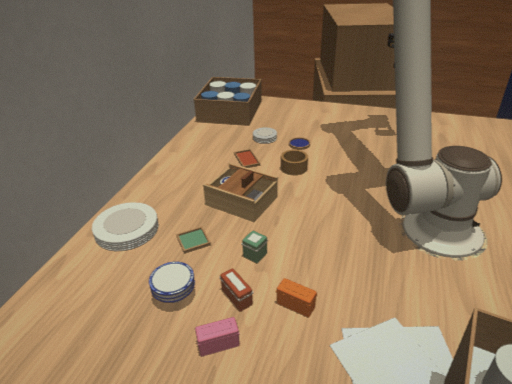

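The top view shows the box at (263,157) with its pull at (262,162), the jar at (186,193), and the red case at (134,192). The look-alikes are pink (89,192) and orange (137,241). The trays are green (193,133), red (344,141) and blue (397,194). Tape is at (341,198), bowls at (124,141). Next I'll measure these.

```bash
cat > h.py <<'E'
import numpy as np, cv2
from station import r
def ray(c,uv,z):
    d=c["R"].T@np.array([(uv[0]-c["cx"])/c["fx"],(uv[1]-c["cy"])/c["fy"],1.]); o=-c["R"].T@c["t"]
    return o+d*(z-o[2])/d[2]
def proj(c,X):
    p=c["R"]@np.array(X,float)+c["t"]; return np.array([c["fx"]*p[0]/p[2]+c["cx"],c["fy"]*p[1]/p[2]+c["cy"]])
def blobs(c,lo,hi,amin=40):
    m=cv2.inRange(cv2.cvtColor(c["img"],cv2.COLOR_BGR2HSV),lo,hi)
    cs,_=cv2.findContours(m,cv2.RETR_EXTERNAL,cv2.CHAIN_APPROX_NONE)
    return [k for k in cs if cv2.contourArea(k)>amin]
def rect(c,k,z):
    P=np.array([ray(c,p[0],z)[:2] for p in k],np.float32)*1000
    return cv2.minAreaRect(P)
E
python3 - <<'E'
from h import *
c=r.capture("top"); im=c["img"]
cv2.imwrite("pics/z1.png",cv2.resize(im[95:265,65:215],None,fx=4,fy=3.5,interpolation=cv2.INTER_CUBIC)[:600])
cv2.imwrite("pics/z2.png",cv2.resize(im[110:220,225:425],None,fx=4,fy=4,interpolation=cv2.INTER_CUBIC))
for n,lo,hi in (("green",(40,40,40),(95,255,255)),("red",(0,170,60),(9,255,255)),("blue",(110,150,40),(130,255,255))):
    for k in blobs(c,lo,hi):
        x,y,w,h=cv2.boundingRect(k); print(n,(x,y,w,h),"z4:",np.round(np.hstack([np.ravel(q) for q in rect(c,k,.004)]),1),"z55:",np.round(np.hstack([np.ravel(q) for q in rect(c,k,.055)]),1))
E
```

```text
green (175, 183, 22, 20) z4: [454.7 225.4  52.3  47.   73.1] z55: [452.8 217.3  49.6  44.7  73.1]
green (178, 118, 30, 30) z4: [626.9 212.   62.   62.6  41.3] z55: [616.3 204.6  58.9  59.4  41.3]
red (120, 178, 27, 28) z4: [455.3 369.7  36.1  80.6  51.1] z55: [453.5 354.3  34.2  76.6  51.1]
red (327, 124, 35, 31) z4: [ 622.  -225.4   50.9   93.5   36.5] z55: [ 611.7 -210.7   48.3   88.7   36.5]
blue (386, 183, 23, 23) z4: [ 469.1 -379.9   65.    62.3   46.4] z55: [ 466.5 -357.4   61.8   59.1   46.4]
```

View pics/z1.png

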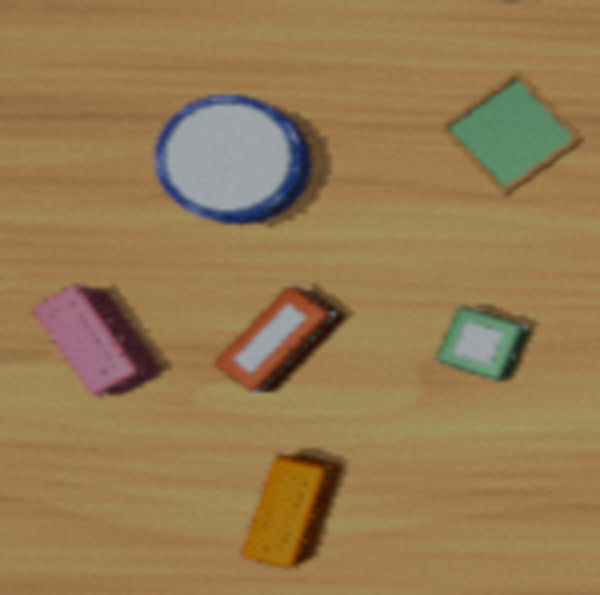

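View pics/z2.png

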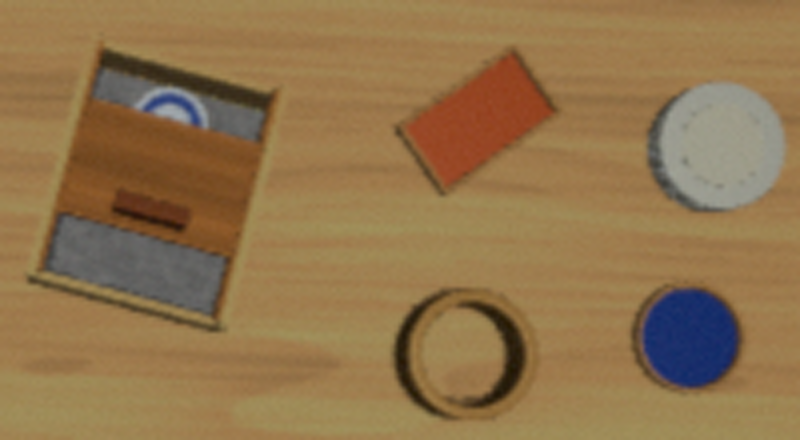

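Run:
```python
from h import *
c=r.capture("top")
print("cam",-c["R"].T@c["t"])
z=lambda u,v:(225+u/4-.375,110+v/4-.375)
C=[ray(c,z(*p),.072)*1000 for p in((101,40),(283,92),(30,278),(222,328))]
for q in C: print(q.round(1))
C=np.array(C);print("ctr",C.mean(0).round(1),"len",np.linalg.norm(C[0]-C[1]),np.linalg.norm(C[2]-C[3]),np.linalg.norm(C[0]-C[2]),np.linalg.norm(C[1]-C[3]))
y=(C[0]-C[1])+(C[2]-C[3]); x=(C[0]-C[2])+(C[1]-C[3])
print("y dir ang",np.degrees(np.arctan2(-y[0],y[1])),"x ang",np.degrees(np.arctan2(x[1],x[0])))
for p in((118,187),(190,207)): print("pull rear top",(ray(c,z(*p),.101)*1000).round(1))
for k in blobs(c,(0,0,150),(179,60,255),60):
    print(cv2.boundingRect(k),np.round(np.hstack([np.ravel(q) for q in rect(c,k,.055)]),1))
```

```text
cam [0.41809946 0.06562543 1.01212011]
[652.9  50.5  72. ]
[622.2 -72.3  72. ]
[492.2  92.9  72. ]
[462.8 -35.1  72. ]
ctr [557.5   9.   72. ] len 126.6070515693407 131.30978498753464 166.2269698268938 163.64465278937246
y dir ang -13.464865123729295 x ang -13.963861972573694
pull rear top [550.4  37.3 101. ]
pull rear top [538.9  -9.4 101. ]
(13, 377, 20, 7) [-3.750e+01  6.122e+02  1.490e+01  4.770e+01  5.000e-01]
(221, 335, 30, 42) [ 25.7  68.8 103.1  50.5  22.6]
(55, 271, 91, 89) [112.4 408.  218.7 204.6  32.7]
(178, 187, 13, 13) [453.2 220.   28.2  27.7  70.5]
(124, 182, 17, 19) [453.  358.1  15.6  54.8  52. ]
(391, 131, 30, 30) [ 601.  -380.4   80.6   81.8    1.9]
(107, 125, 30, 30) [590.8 391.8  78.4  76.5   2.6]
(506, 78, 6, 20) [ 775.7 -673.9   14.5   54.5   89.3]
(461, 51, 30, 38) [ 820.8 -576.5  107.1   77.6    7.1]
(161, 33, 61, 59) [811.9 215.  160.7 161.9  47.8]
(501, 29, 11, 23) [ 912.7 -668.2   29.1   64.2   89.3]
```

```bash
cat >> h.py <<'E'
def to(pos,yaw_y):
    """remaining shift in tool axes (mm) and turn (deg) to get TCP at pos with tool pointing down, tool y at world angle yaw_y (mod 180)"""
    from scipy.spatial.transform import Rotation as Ro
    s=r.sense(); E=s["ee_rot"]; best=None
    for a in (yaw_y,yaw_y+180):
        a=np.radians(a); y=np.array([np.cos(a),np.sin(a),0]); z=np.array([0,0,-1.]); T=np.column_stack([np.cross(y,z),y,z])
        w=Ro.from_matrix(E.T@T).as_rotvec(degrees=True)
        if best is None or np.linalg.norm(w)<np.linalg.norm(best): best=w
    d=E.T@(np.array(pos)-s["tcp_pos"])*1000
    print("shift mm",d.round(1),"turn deg",best.round(2),"tcp",(s["tcp_pos"]*1000).round(1),"F",s["wrist_force"].round(1),"w",round(s["gripper_width"]*87,1),"j",s["joints"].round(0),"t",s["time_s"])
E
python3 -m crank '[[-1,[-0.33,0.32,0],[0,0,-0.1]],[-1,[-0.33,0.32,0],[0,0,-0.1]],[-1,[-0.33,0.32,0],[0,0,-0.1]],[-1,[-0.33,0.32,0],[0,0,-0.1]],[-1,[-0.33,0.32,0],[0,0,-0.1]],[-1,[-0.33,0.32,0],[0,0,-0.1]],[-1,[-0.33,0.32,0],[0,0,-0.1]],[-1,[-0.33,0.32,0],[0,0,-0.1]]]'
python3 -c "
from h import *
to((.5388,.0154,.22),166.2)"
```

```text
time_s: 1.05
tcp_pos: [0.2532, -0.256, 0.2226]
ee_rot: [[-0.637, -0.771, 0.001], [-0.771, 0.637, -0.0], [-0.0, -0.001, -1.0]]
wrist_force: [0.9, 1.3, 1.5]
gripper_width: 1.002
shift mm [-391.1  -47.5    2.7] turn deg [ -0.03   0.   -25.73] tcp [ 253.2 -256.   222.6] F [0.9 1.3 1.5] w 87.2 j [-19.  -5. -33.   0. -63. -21.] t 1.05
```

```bash
python3 -m crank '[[-1,[-0.42,-0.02,0],[0,0,-0.1]],[-1,[-0.42,-0.04,0],[0,0,-0.1]],[-1,[-0.42,-0.06,0],[0,0,-0.1]],[-1,[-0.42,-0.08,0],[0,0,-0.1]],[-1,[-0.42,0.0,0],[0,0,-0.1]],[-1,[-0.42,0.05,0],[0,0,-0.1]],[-1,[-0.42,0.15,0],[0,0,0]],[-1,[-0.42,0.15,0],[0,0,0]]]'
python3 -c "
from h import *
to((.5388,.0154,.22),166.2)"
```

```text
time_s: 1.85
tcp_pos: [0.3733, 0.0437, 0.2226]
ee_rot: [[-0.22, -0.976, 0.0], [-0.976, 0.22, 0.0], [-0.0, -0.0, -1.0]]
wrist_force: [1.5, 0.3, 0.1]
gripper_width: 1.0
shift mm [  -8.8 -167.6    2.6] turn deg [-0.01  0.01  1.09] tcp [373.3  43.7 222.6] F [1.5 0.3 0.1] w 87.0 j [ 32.  -3. -31.  -0. -62. -45.] t 1.85
```

```bash
python3 -m crank '[[-1,[-0.04,-0.4,0],[0,0,0.024]],[-1,[-0.05,-0.4,0],[0,0,0]],[-1,[0,-0.2,0],[0,0,0]],[-1,[0,0,0],[0,0,0]]]'
python3 - <<'E'
from h import *
to((.5388,.0154,.22),166.2)
c=r.capture("wrist"); cv2.imwrite("pics/w1.png",c["img"]); print(-c["R"].T@c["t"])
for X in ((.5388,.0154,.101),(.5573,.009,.072)): print(proj(c,X))
E
```

```text
time_s: 2.25
tcp_pos: [0.4749, 0.028, 0.2219]
ee_rot: [[-0.238, -0.971, -0.001], [-0.971, 0.238, -0.001], [0.001, 0.0, -1.0]]
wrist_force: [-0.2, 0.4, -0.4]
gripper_width: 1.002
shift mm [ -3.  -65.    1.8] turn deg [ 0.02 -0.04  0.  ] tcp [474.9  28.  221.9] F [-0.2  0.4 -0.4] w 87.2 j [ 23.   7. -20.   0. -63. -37.] t 2.25
[ 0.45449047 -0.05262842  0.38456219]
[197.7415472  186.32108133]
[185.99951874 177.47304681]
```

View pics/w1.png

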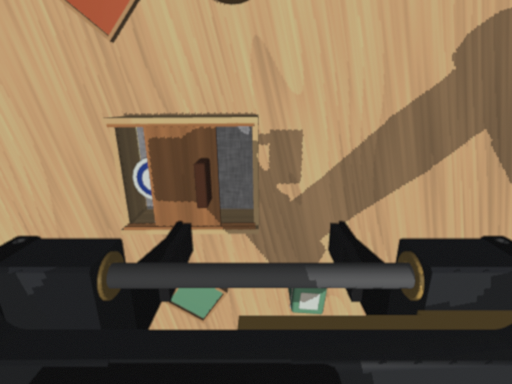

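Run:
```python
import cv2
im=cv2.imread("pics/w1.png"); cv2.imwrite("pics/w1z.png",cv2.resize(im[105:240,100:270],None,fx=4.4,fy=4.4,interpolation=cv2.INTER_CUBIC))
```

```text
(no output)
```

View pics/w1z.png

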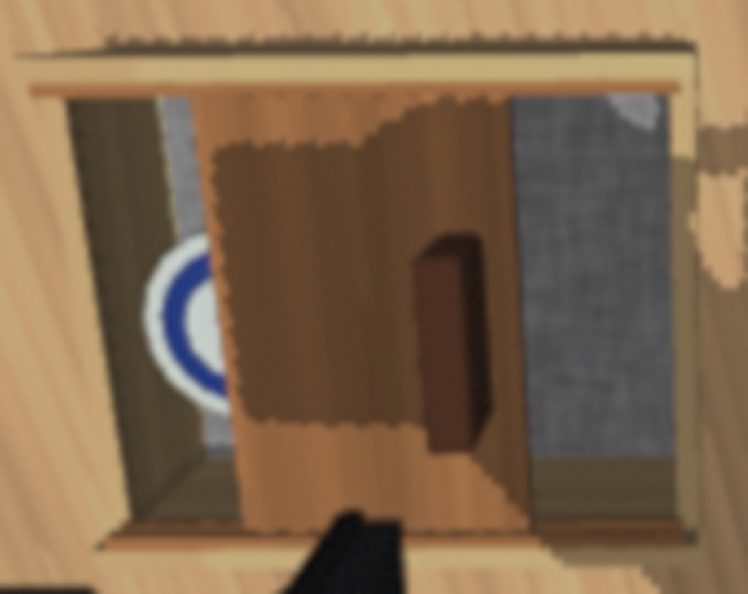

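Run:
```python
from h import *
c=r.capture("wrist")
z=lambda u,v:(100+(u+.5)/4.4-.5,105+(v+.5)/4.4-.5)
for p in((446,355),(415,262),(465,255),(430,452),(473,450)): print("pull",(ray(c,z(*p),.101)*1000).round(1))
print("cupleft",(ray(c,z(143,322),.060)*1000).round(1))
for n,p in(("TL in",(67,97)),("TR",(693,48)),("BR",(693,545)),("BL in",(132,522)),("BLo",(97,548))): print(n,(ray(c,z(*p),.072)*1000).round(1))
```

```text
pull [533.4  14.8 101. ]
pull [533.6  -8.6 101. ]
pull [521.8  -7.4 101. ]
pull [544.6  37.5 101. ]
pull [534.2  39.6 101. ]
cupleft [621.9  -4.   60. ]
TL in [612.5 -64.2  72. ]
TR [459.5 -38.7  72. ]
BR [491.7  90.5  72. ]
BL in [639.6  46.9  72. ]
BLo [651.9  51.9  72. ]
```

```bash
python3 -m crank '[[-1,[-0.02,-0.31,0.1],[0,0,0]],[-1,[0,-0.31,0.3],[0,0,0]],[-1,[0,0,0.4],[0,0,0]],[-1,[0,0,0.4],[0,0,0]],[-1,[0,0,0],[0,0,0]]]'
python3 - <<'E'
from h import *
to((.5355,.0149,.0745),166.2)
c=r.capture("side"); cv2.imwrite("pics/s1.png",c["img"][110:260,150:350].repeat(4,0).repeat(4,1))
E
```

```text
time_s: 2.85
tcp_pos: [0.5285, 0.0136, 0.0979]
ee_rot: [[-0.24, -0.971, -0.012], [-0.971, 0.24, -0.002], [0.005, 0.011, -1.0]]
wrist_force: [-0.3, 0.0, 0.3]
gripper_width: 1.001
shift mm [-3.1 -6.8 23.3] turn deg [ 0.65 -0.31 -0.07] tcp [528.5  13.6  97.9] F [-0.3  0.   0.3] w 87.1 j [ 19.  20. -22.  -0. -48. -33.] t 2.85
```

View pics/s1.png

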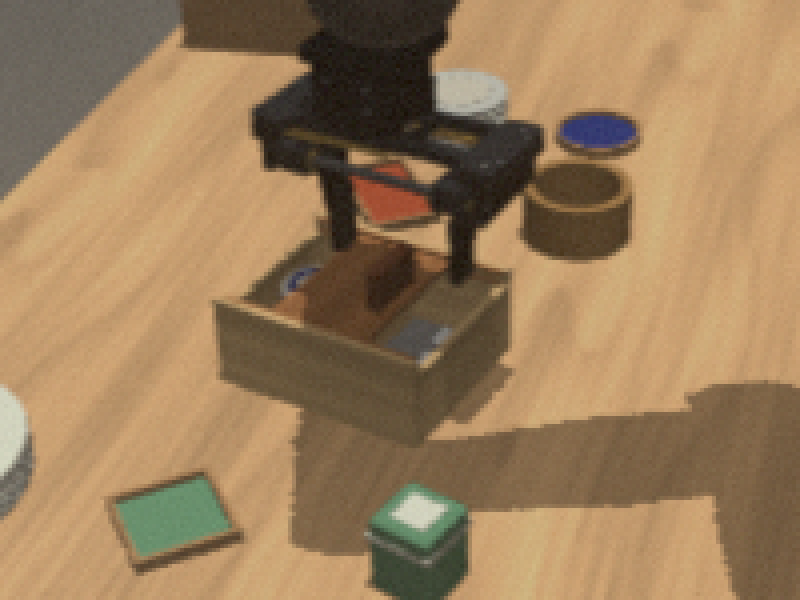

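```bash
python3 -m crank '[[-1,[-0.03,-0.07,0.1],[0.014,-0.007,0]],[-1,[0,0,0.1],[0,0,0]],[-1,[0,0,0],[0,0,0]],[0.2,[0,0,0],[0,0,0]],[1,[0,0,0],[0,0,0]],[1,[0,0,0],[0,0,0]],[1,[0,0,0],[0,0,0]],[1,[0,0,0],[0,0,0]]]'
python3 - <<'E'
from h import *
to((.5355,.0149,.0765),166.2)
E
```

```text
time_s: 3.7
tcp_pos: [0.5414, 0.0161, 0.0827]
ee_rot: [[-0.238, -0.971, 0.012], [-0.971, 0.238, 0.003], [-0.006, -0.011, -1.0]]
wrist_force: [0.1, 0.5, 0.8]
gripper_width: 0.629
shift mm [2.6 5.5 6.2] turn deg [-0.64  0.32  0.03] tcp [541.4  16.1  82.7] F [0.1 0.5 0.8] w 54.8 j [ 19.  22. -22.   0. -45. -33.] t 3.7
```

```bash
python3 -m crank '[[0.3,[0,0,0],[0,0,0]],[0.3,[0,0,0],[0,0,0]]]'
python3 - <<'E'
from h import *
to((.5355,.0149,.0765),166.2)
E
```

```text
time_s: 3.9
tcp_pos: [0.5413, 0.0161, 0.0825]
ee_rot: [[-0.238, -0.971, 0.012], [-0.971, 0.238, 0.003], [-0.005, -0.011, -1.0]]
wrist_force: [0.5, 0.7, 0.1]
gripper_width: 0.446
shift mm [2.6 5.4 5.9] turn deg [-0.62  0.31  0.03] tcp [541.3  16.1  82.5] F [0.5 0.7 0.1] w 38.8 j [ 19.  22. -22.   0. -45. -33.] t 3.9
```

```bash
python3 -m crank '[[0.3,[0.026,0.054,0],[-0.014,0.007,0]],[0.3,[0,0,0.06],[0,0,0]],[0.3,[0,0,0],[0,0,0]],[0.3,[0,0,0],[0,0,0]]]'
python3 - <<'E'
from h import *
to((.5355,.0149,.0765),166.2)
c=r.capture("side"); cv2.imwrite("pics/s2.png",c["img"][110:260,150:350].repeat(4,0).repeat(4,1))
E
```

```text
time_s: 4.3
tcp_pos: [0.5353, 0.0148, 0.0761]
ee_rot: [[-0.238, -0.971, -0.001], [-0.971, 0.238, -0.0], [0.0, 0.001, -1.0]]
wrist_force: [-0.3, -0.0, -0.4]
gripper_width: 0.35
shift mm [-0.1 -0.2 -0.4] turn deg [ 0.04 -0.02  0.04] tcp [535.3  14.8  76.1] F [-0.3 -0.  -0.4] w 30.5 j [ 19.  22. -23.   0. -45. -33.] t 4.3
```

View pics/s2.png

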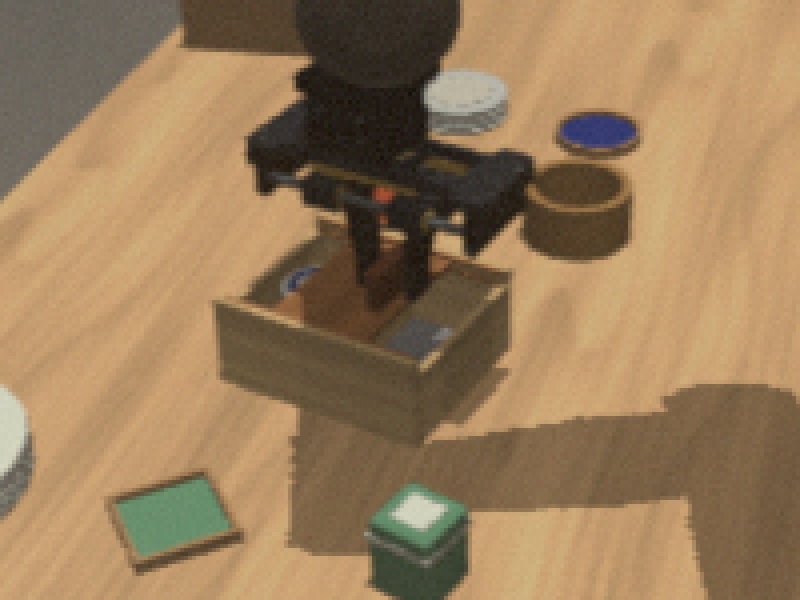

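The fingers straddle the pull, so I'll close on it.

```bash
python3 -m crank '[[1,[0,0,0],[0,0,0]],[1,[0,0,0],[0,0,0]],[1,[0,0,0],[0,0,0]],[1,[0,0,0],[0,0,0]],[1,[0,0,0],[0,0,0]]]'
python3 - <<'E'
from h import *
to((.5355,.0149,.0765),166.2)
E
```

```text
time_s: 4.85
tcp_pos: [0.5357, 0.0149, 0.0766]
ee_rot: [[-0.238, -0.971, 0.0], [-0.971, 0.238, -0.0], [-0.0, -0.0, -1.0]]
wrist_force: [0.2, -0.2, -1.6]
gripper_width: 0.135
shift mm [0.1 0.2 0.1] turn deg [-0.03  0.01  0.06] tcp [535.7  14.9  76.6] F [ 0.2 -0.2 -1.6] w 11.8 j [ 19.  22. -23.   0. -45. -33.] t 4.85
```

```bash
python3 -m crank '[[1,[0,0.08,0],[0,0,0]],[1,[0,0.1,0],[0,0,0]],[1,[0,0.1,0],[0,0,0]],[1,[0,0.06,0],[0,0,0]],[1,[0,0,0],[0,0,0]],[1,[0,0,0],[0,0,0]]]'
python3 -m crank '[[1,[0,0.02,0],[0,0,0]],[1,[0,0.02,0],[0,0,0]],[1,[0,0,0],[0,0,0]],[1,[0,0,0],[0,0,0]]]'
python3 - <<'E'
from h import *
to((.5355,.0149,.0765),166.2)
E
```

```text
time_s: 5.45
tcp_pos: [0.5017, 0.0231, 0.0766]
ee_rot: [[-0.238, -0.971, -0.001], [-0.971, 0.238, -0.0], [0.001, 0.001, -1.0]]
wrist_force: [-0.5, -0.6, 1.0]
gripper_width: 0.137
time_s: 5.85
tcp_pos: [0.4986, 0.0238, 0.0766]
ee_rot: [[-0.238, -0.971, -0.0], [-0.971, 0.238, -0.0], [0.0, 0.0, -1.0]]
wrist_force: [-0.1, -2.1, 3.2]
gripper_width: 0.138
shift mm [ -0.1 -38.    0. ] turn deg [ 0.   -0.01  0.03] tcp [498.6  23.8  76.6] F [-0.1 -2.1  3.2] w 12.0 j [ 21.  19. -28.   0. -43. -35.] t 5.85
```

```bash
python3 -m crank '[[1,[0,0.03,0],[0,0,0]],[1,[0,0,0],[0,0,0]],[1,[0,0,0],[0,0,0]]]'
python3 -m crank '[[1,[0,0.03,0],[0,0,0]],[1,[0,0,0],[0,0,0]],[1,[0,0,0],[0,0,0]]]'
```

```text
time_s: 6.15
tcp_pos: [0.4974, 0.0242, 0.0766]
ee_rot: [[-0.238, -0.971, 0.004], [-0.971, 0.238, -0.0], [-0.0, -0.004, -1.0]]
wrist_force: [6.6, -5.6, -2.5]
gripper_width: 0.134
time_s: 6.45
tcp_pos: [0.4974, 0.0243, 0.0766]
ee_rot: [[-0.237, -0.971, 0.009], [-0.972, 0.237, -0.001], [-0.001, -0.009, -1.0]]
wrist_force: [14.3, -14.1, -10.0]
gripper_width: 0.136
```

```bash
python3 -m crank '[[1,[0,-0.05,0],[0,0,0]],[1,[0,0,0],[0,0,0]],[-0.3,[0,0,0],[0,0,0]],[-0.3,[0,0,0],[0,0,0]],[-0.3,[0,0,0],[0,0,0]],[-0.3,[0,0,0],[0,0,0]]]'
python3 -m crank '[[-0.3,[0,0,-0.3],[0,0,0]],[-1,[0,0,-0.4],[0,0,0]],[-1,[0,0,-0.4],[0,0,0]],[-1,[0,0.3,-0.4],[0,0,0]],[-1,[0,0.3,0],[0,0,0]],[-1,[0,0,0],[0,0,0]],[-1,[0,0,0],[0,0,0]]]'
python3 - <<'E'
from h import *
c=r.capture("wrist"); cv2.imwrite("pics/w2.png",c["img"])
c=r.capture("top"); cv2.imwrite("pics/t2.png",c["img"])
to((.596,.0024,.1),76.2)
E
```

```text
time_s: 7.05
tcp_pos: [0.4973, 0.0244, 0.0764]
ee_rot: [[-0.238, -0.971, -0.0], [-0.971, 0.238, 0.0], [-0.0, 0.0, -1.0]]
wrist_force: [-0.1, 0.1, -0.4]
gripper_width: 0.41
time_s: 7.75
tcp_pos: [0.4389, 0.0387, 0.2268]
ee_rot: [[-0.237, -0.972, 0.001], [-0.972, 0.237, 0.001], [-0.001, -0.001, -1.0]]
wrist_force: [0.5, 0.2, -0.8]
gripper_width: 0.982
shift mm [  -2.2 -160.6  126. ] turn deg [ 4.000e-02 -0.000e+00 -8.996e+01] tcp [439.6  38.5 226.1] F [0.1 1.3 0.5] w 86.3 j [ 26.   4. -23.   0. -63. -40.] t 7.85
```

View pics/w2.png

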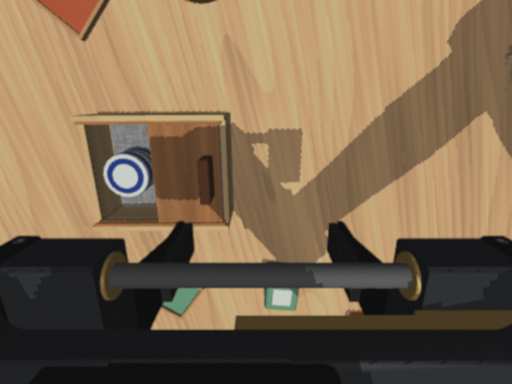

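View pics/t2.png

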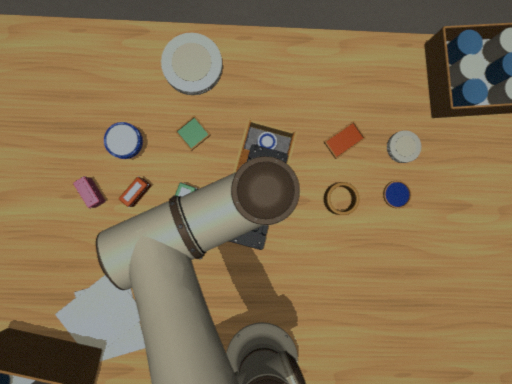

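Run:
```python
from h import *
for n,(u0,v0,u1,v1) in (("wrist",(95,140,160,215)),("top",(250,125,285,160))):
    c=r.capture(n); sub=dict(c); m=cv2.inRange(cv2.cvtColor(c["img"],cv2.COLOR_BGR2HSV),(100,110,40),(130,255,255))
    mm=np.zeros_like(m); mm[v0:v1,u0:u1]=m[v0:v1,u0:u1]
    cs,_=cv2.findContours(mm,cv2.RETR_EXTERNAL,cv2.CHAIN_APPROX_NONE)
    for k in cs:
        if len(k)>10: 
            e=cv2.fitEllipse(k); print(n,np.round(e[0],1),np.round(e[1],1),(ray(c,e[0],.060)*1000).round(1))
```

```text
wrist [125.1 176. ] [30.7 35.8] [598.1   3.6  60. ]
wrist [141.2 169.6] [14.7 29.9] [576.3   0.7  60. ]
top [266.8 141.1] [13.7 13.9] [598.9   3.1  60. ]
```

```bash
python3 -m crank '[[-0.6,[0,-0.4,0],[0,0,-0.1]],[-0.6,[-0.03,-0.4,0],[0,0,0]],[-0.6,[-0.03,-0.4,0],[0,0,0]],[-0.6,[-0.03,-0.4,0],[0,0,0]],[-0.6,[0,0,0],[0,0,-0.17]],[-0.6,[0,0,0],[0,0,-0.17]],[-0.6,[0,0,0],[0,0,-0.17]],[-0.6,[0,0,0],[0,0,-0.17]]]'
python3 -m crank '[[-0.6,[0,0,0],[0,0,-0.17]],[-0.6,[0,0,0],[0,0,-0.17]],[-0.6,[0,0,0],[0,0,-0.17]],[-0.6,[0,0,0],[0,0,-0.17]],[-0.6,[0,0,0],[0,0,-0.17]],[-0.6,[0,0,0],[0,0,-0.17]],[-0.6,[0,0,0],[0,0,-0.17]],[-0.6,[0,0,0],[0,0,0]]]'
python3 - <<'E'
from h import *
to((.5985,.0033,.1),76.2)
c=r.capture("wrist"); cv2.imwrite("pics/w3.png",c["img"])
E
```

```text
time_s: 8.75
tcp_pos: [0.5986, 0.0181, 0.2249]
ee_rot: [[0.368, -0.93, -0.002], [-0.93, -0.368, -0.001], [-0.0, 0.002, -1.0]]
wrist_force: [0.2, 0.6, 0.2]
gripper_width: 0.799
time_s: 9.55
tcp_pos: [0.5984, 0.0182, 0.2253]
ee_rot: [[0.965, -0.262, -0.002], [-0.262, -0.965, -0.001], [-0.002, 0.001, -1.0]]
wrist_force: [0.0, -0.4, 0.3]
gripper_width: 0.799
shift mm [  4.2  14.2 125.3] turn deg [ 0.06  0.1  -1.36] tcp [598.4  18.2 225.3] F [ 0.  -0.4  0.3] w 69.5 j [ 17.  19.  -3.  -0. -68.  58.] t 9.55
```

View pics/w3.png

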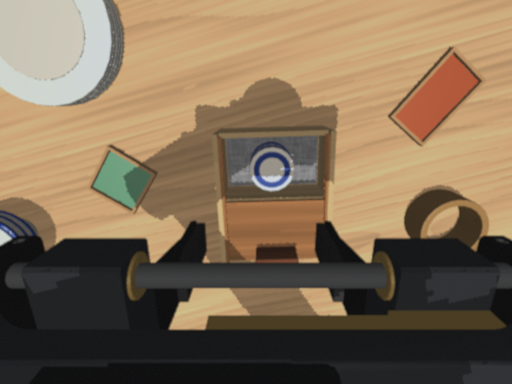

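```bash
python3 -m crank '[[-0.6,[0.042,0.142,0],[0,0,-0.03]],[-0.6,[0,0,0.35],[0,0,0]],[-0.6,[0,0,0.35],[0,0,0]],[-0.6,[0,0,0.3],[0,0,0]],[-0.6,[0,0,0],[0,0,0]],[-0.6,[0,0,0],[0,0,0]]]'
python3 - <<'E'
from h import *
to((.5985,.0033,.019),76.2)
c=r.capture("wrist"); cv2.imwrite("pics/w4.png",c["img"])
m=cv2.inRange(cv2.cvtColor(c["img"],cv2.COLOR_BGR2HSV),(100,110,40),(130,255,255))
cs,_=cv2.findContours(m,cv2.RETR_EXTERNAL,cv2.CHAIN_APPROX_NONE)
for k in cs:
    if len(k)>20:
        e=cv2.fitEllipse(k); print(np.round(e[0],1),np.round(e[1],1),(ray(c,e[0],.060)*1000).round(1))
E
```

```text
time_s: 10.2
tcp_pos: [0.599, 0.0035, 0.1266]
ee_rot: [[0.971, -0.239, -0.0], [-0.239, -0.971, -0.001], [-0.0, 0.001, -1.0]]
wrist_force: [0.2, 0.9, 0.9]
gripper_width: 0.802
shift mm [ -0.4   0.2 107.6] turn deg [ 0.06  0.01 -0.03] tcp [599.    3.5 126.6] F [0.2 0.9 0.9] w 69.8 j [ 16.  24. -11.   0. -55.  60.] t 10.2
[259.6 201.1] [44.7 47.6] [598.    3.8  60. ]
```

View pics/w4.png

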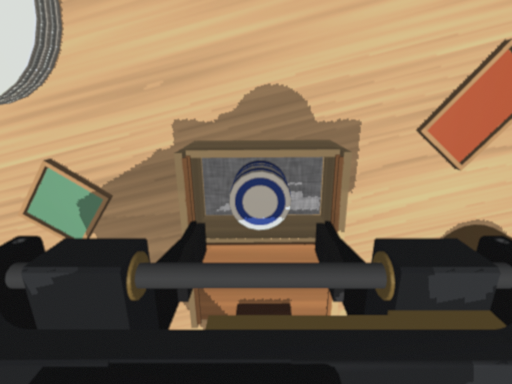

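```bash
python3 -m crank '[[-0.6,[0,0,0.25],[0,0,0]],[-0.6,[0,0,0.25],[0,0,0]],[-0.6,[0,0,0.2],[0,0,0]],[-0.6,[0,0,0],[0,0,0]],[-0.6,[0,0,0],[0,0,0]]]'
python3 -m crank '[[-0.6,[0,0,0.13],[0,0,0]],[-0.6,[0,0,0.13],[0,0,0]],[-0.6,[0,0,0.1],[0,0,0]],[-0.6,[0,0,0],[0,0,0]],[-0.6,[0,0,0],[0,0,0]]]'
python3 -c "
from h import *
to((.5985,.0033,.019),76.2)"
```

```text
time_s: 10.75
tcp_pos: [0.5999, 0.0039, 0.0583]
ee_rot: [[0.971, -0.238, 0.003], [-0.238, -0.971, 0.0], [0.003, -0.001, -1.0]]
wrist_force: [0.3, -0.3, 0.7]
gripper_width: 0.801
time_s: 11.25
tcp_pos: [0.5983, 0.0036, 0.02]
ee_rot: [[0.971, -0.238, -0.001], [-0.238, -0.971, -0.0], [-0.001, 0.001, -1.0]]
wrist_force: [-0.2, -1.1, 0.1]
gripper_width: 0.796
shift mm [0.3 0.3 1. ] turn deg [0.03 0.04 0.04] tcp [598.3   3.6  20. ] F [-0.2 -1.1  0.1] w 69.2 j [ 16.  32. -17.   0. -42.  60.] t 11.25
```

```bash
python3 -m crank '[[1,[0,0,0],[0,0,0]],[1,[0,0,0],[0,0,0]],[1,[0,0,0],[0,0,0]],[1,[0,0,0],[0,0,0]],[1,[0,0,0],[0,0,0]]]'
python3 -m crank '[[1,[0,0,-0.1],[0,0,0]],[1,[0,0,-0.2],[0,0,0]],[1,[0,0,-0.3],[0,0,0]],[1,[0,0,-0.3],[0,0,0]],[1,[0,0,-0.3],[0,0,0]],[1,[0,0,-0.1],[0,0,0]],[1,[0,0,0],[0,0,0]],[1,[0,0,0],[0,0,0]]]'
python3 - <<'E'
from h import *
to((.469,-.380,.16),76.2)
c=r.capture("wrist"); cv2.imwrite("pics/w5.png",c["img"])
E
```

```text
time_s: 11.75
tcp_pos: [0.5987, 0.0038, 0.0209]
ee_rot: [[0.971, -0.238, 0.001], [-0.238, -0.971, 0.0], [0.001, -0.0, -1.0]]
wrist_force: [0.3, 0.2, 1.6]
gripper_width: 0.609
time_s: 12.55
tcp_pos: [0.5972, 0.0036, 0.1489]
ee_rot: [[0.971, -0.239, -0.003], [-0.239, -0.971, 0.0], [-0.003, 0.001, -1.0]]
wrist_force: [-0.5, 0.3, -2.7]
gripper_width: 0.613
shift mm [-33.  403.1 -10.7] turn deg [ 0.03  0.17 -0.  ] tcp [597.2   3.6 148.9] F [-0.5  0.3 -2.7] w 53.3 j [ 16.  23.  -9.  -0. -58.  60.] t 12.55
```

View pics/w5.png

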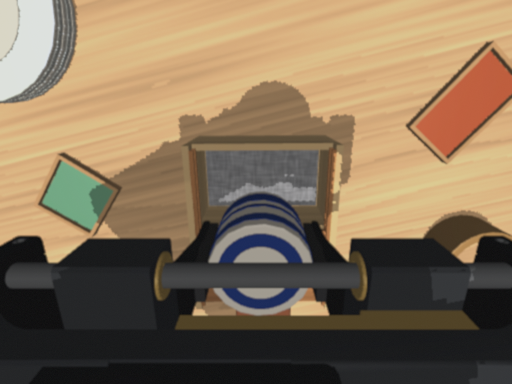

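```bash
python3 -m crank '[[1,[-0.03,0.3,-0.05],[0,0,0]],[1,[-0.03,0.4,-0.05],[0,0,0]],[1,[-0.03,0.4,0],[0,0,0]],[1,[-0.03,0.4,0],[0,0,0]],[1,[-0.03,0.4,0],[0,0,0]],[1,[-0.03,0.4,0],[0,0,0]],[1,[0,0.4,0],[0,0,0]],[1,[0,0,0],[0,0,0]]]'
python3 - <<'E'
from h import *
to((.469,-.380,.16),76.2)
for n in("wrist","top","side"):
    c=r.capture(n); cv2.imwrite(f"pics/{n}6.png",c["img"])
    for k in blobs(c,(110,150,40),(130,255,255)):
        e=cv2.fitEllipse(k); print(n,np.round(e[0],1),np.round(e[1],1),(ray(c,e[0],.004)*1000).round(1))
E
```

```text
time_s: 13.4
tcp_pos: [0.5141, -0.2577, 0.1582]
ee_rot: [[0.97, -0.243, -0.005], [-0.243, -0.97, 0.001], [-0.005, 0.001, -1.0]]
wrist_force: [-0.1, -0.1, -1.3]
gripper_width: 0.612
shift mm [-14.  129.6  -1.7] turn deg [ 0.03  0.26 -0.28] tcp [ 514.1 -257.7  158.2] F [-0.1 -0.1 -1.3] w 53.2 j [-10.  20. -12.   0. -58.  86.] t 13.4
wrist [260.  290.6] [29.7 61.6] [ 358.5 -218.9    4. ]
wrist [260. 258.] [42.  69.8] [ 406.5 -230.9    4. ]
wrist [269.3 494.3] [234.2 558.4] [ -68.2 -129.1    4. ]
wrist [ 270.7 -684.9] [ 368.7 1762.4] [1022.2 -391.9    4. ]
wrist [368.7 186.9] [50.9 59.7] [ 467.8 -378.1    4. ]
top [396.6 195.2] [18.7 23. ] [ 465.7 -378.6    4. ]
```

View pics/wrist6.png

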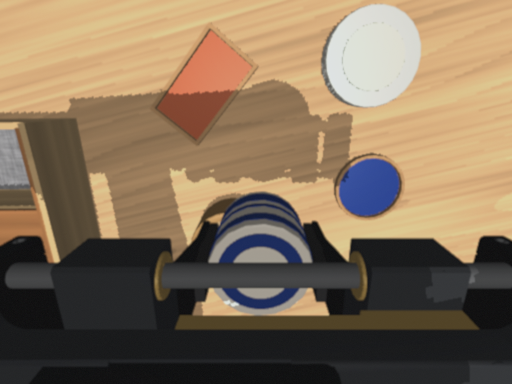

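View pics/side6.png

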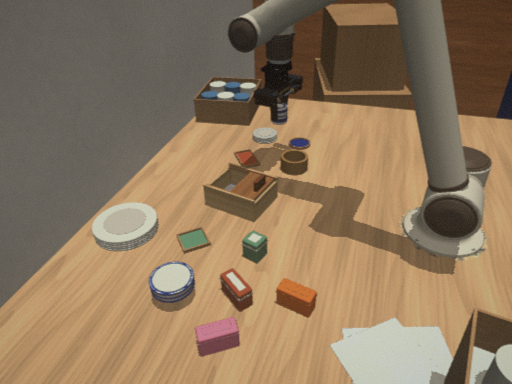

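```bash
python3 -m crank '[[1,[-0.04,0.4,0],[0,0,-0.006]],[1,[-0.05,0.4,0],[0,0,0]],[1,[-0.05,0.4,0],[0,0,0]],[1,[0,0.08,0],[0,0,0]],[1,[0,0,0],[0,0,0]],[1,[0,0,0],[0,0,0]]]'
python3 -c "
from h import *
to((.4685,-.379,.0215),76.2)
for n in('wrist',):
    c=r.capture(n)
    for k in blobs(c,(0,170,60),(9,255,255),200): print(cv2.boundingRect(k),rect(c,k,.004))"
```

```text
time_s: 14.15
tcp_pos: [0.4734, -0.374, 0.16]
ee_rot: [[0.973, -0.232, -0.001], [-0.232, -0.973, 0.001], [-0.001, -0.001, -1.0]]
wrist_force: [-0.6, 0.0, -2.3]
gripper_width: 0.61
shift mm [ -3.5   6.1 138.5] turn deg [-0.04  0.05  0.38] tcp [ 473.4 -374.   160. ] F [-0.6  0.  -2.3] w 53.1 j [-23.  23.  -8.  -0. -59. 100.] t 14.15
```

```bash
python3 -m crank '[[1,[-0.035,0.06,0.1],[0,0,0]],[1,[0,0,0.3],[0,0,0]],[1,[0,0,0.3],[0,0,0]],[1,[0,0,0.3],[0,0,0]],[1,[0,0,0.1],[0,0,0]],[1,[0,0,0],[0,0,0]],[1,[0,0,0],[0,0,0]]]'
python3 - <<'E'
from h import *
to((.4685,-.379,.0215),76.2)
for n in("wrist","side"):
    c=r.capture(n); cv2.imwrite(f"pics/{n}7.png",c["img"] if n=="wrist" else c["img"][70:170,230:350].repeat(6,0).repeat(6,1))
E
```

```text
time_s: 14.9
tcp_pos: [0.4692, -0.3807, 0.0515]
ee_rot: [[0.973, -0.232, 0.002], [-0.232, -0.973, -0.001], [0.002, 0.001, -1.0]]
wrist_force: [0.0, -0.3, -1.9]
gripper_width: 0.612
shift mm [-1.2 -1.6 30. ] turn deg [ 0.05 -0.11  0.37] tcp [ 469.2 -380.7   51.5] F [ 0.  -0.3 -1.9] w 53.3 j [-24.  30. -15.   0. -46. 100.] t 14.9
```

View pics/wrist7.png

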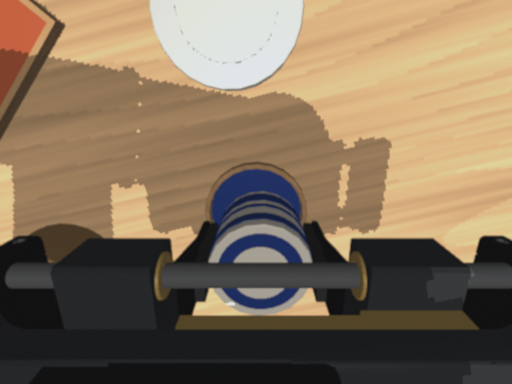

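View pics/side7.png

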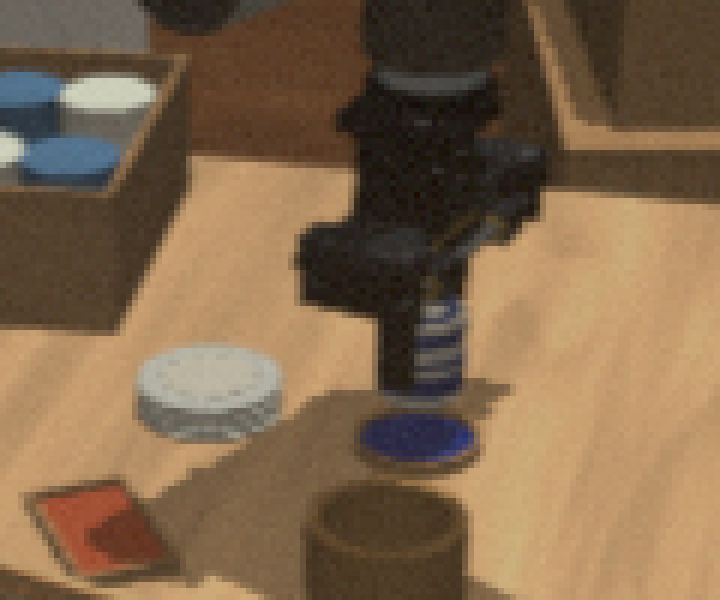

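```bash
python3 -m crank '[[1,[-0.012,-0.016,0.1],[0,0,0]],[1,[0,0,0.1],[0,0,0]],[1,[0,0,0.04],[0,0,0]],[1,[0,0,0.02],[0,0,0]],[1,[0,0,0],[0,0,0]],[1,[0,0,0],[0,0,0]],[1,[0,0,0],[0,0,0]]]'
python3 -m crank '[[1,[0,0,0.02],[0,0,0]],[1,[0,0,0],[0,0,0]],[1,[0,0,0],[0,0,0]]]'
python3 -c "
from h import *
to((.4685,-.379,.0205),76.2)"
```

```text
time_s: 15.7
tcp_pos: [0.4677, -0.3787, 0.0248]
ee_rot: [[0.972, -0.233, 0.001], [-0.233, -0.972, -0.0], [0.001, 0.0, -1.0]]
wrist_force: [0.1, -0.2, -1.3]
gripper_width: 0.611
time_s: 16.0
tcp_pos: [0.4673, -0.3786, 0.0225]
ee_rot: [[0.972, -0.233, -0.0], [-0.233, -0.972, 0.0], [-0.0, -0.0, -1.0]]
wrist_force: [1.1, -0.2, -1.7]
gripper_width: 0.609
shift mm [1.2 0.1 2. ] turn deg [-0.   0.   0.3] tcp [ 467.3 -378.6   22.5] F [ 1.1 -0.2 -1.7] w 53.0 j [-24.  32. -16.  -0. -42. 100.] t 16.0
```

```bash
python3 -m crank '[[1,[0.01,0,0.01],[0,0,0]],[1,[0,0,0],[0,0,0]],[1,[0,0,0],[0,0,0]]]'
python3 -m crank '[[1,[0,0,0.01],[0,0,0]],[1,[0,0,0],[0,0,0]],[1,[0,0,0],[0,0,0]]]'
```

```text
time_s: 16.3
tcp_pos: [0.4684, -0.3788, 0.0214]
ee_rot: [[0.972, -0.233, -0.0], [-0.233, -0.972, 0.0], [-0.0, -0.0, -1.0]]
wrist_force: [-0.1, 0.5, -2.4]
gripper_width: 0.609
time_s: 16.6
tcp_pos: [0.4685, -0.3789, 0.0209]
ee_rot: [[0.972, -0.233, 0.0], [-0.233, -0.972, -0.0], [0.0, 0.0, -1.0]]
wrist_force: [-1.4, 0.5, 1.8]
gripper_width: 0.611
```

```bash
python3 -m crank '[[-0.6,[0,0,0],[0,0,0]],[-0.6,[0,0,0],[0,0,0]],[-0.6,[0,0,0],[0,0,0]],[-0.6,[0,0,-0.1],[0,0,0]],[-0.6,[0,0,-0.2],[0,0,0]],[-0.6,[0,0,-0.4],[0,0,0]],[-0.6,[0,0,-0.4],[0,0,0]],[-0.6,[0,0,-0.4],[0,0,0]]]'
python3 - <<'E'
from h import *
to((.454,.219,.17),76.2)
c=r.capture("top"); cv2.imwrite("pics/t8.png",cv2.resize(c["img"][110:260,60:460],None,fx=2,fy=2))
for k in blobs(c,(0,0,150),(179,60,255),60)+blobs(c,(40,40,40),(95,255,255))+blobs(c,(0,170,60),(9,255,255)):
    q=cv2.boundingRect(k)
    if 115<q[1]<200 and q[0]>70: print(q,np.round(np.hstack([np.ravel(q) for q in rect(c,k,.058)]),1),np.round(np.hstack([np.ravel(q) for q in rect(c,k,.052)]),1),np.round(np.hstack([np.ravel(q) for q in rect(c,k,.004)]),1))
E
```

```text
time_s: 17.4
tcp_pos: [0.4682, -0.3788, 0.1728]
ee_rot: [[0.972, -0.233, 0.001], [-0.233, -0.972, -0.0], [0.001, 0.0, -1.0]]
wrist_force: [0.4, -0.5, 0.3]
gripper_width: 0.804
shift mm [-153.3 -578.     2.5] turn deg [ 0.02 -0.04  0.31] tcp [ 468.2 -378.8  172.8] F [ 0.4 -0.5  0.3] w 69.9 j [-24.  22.  -7.   0. -61. 100.] t 17.4
(178, 187, 13, 13) [453.3 219.7  27.6  27.6  69.8] [453.5 220.7  27.8  27.8  69.8] [455.3 228.5  29.2  29.2  69.8]
(124, 182, 17, 19) [452.9 357.2  15.5  54.6  52. ] [453.1 359.   15.6  54.9  52. ] [454.9 373.7  16.4  57.7  52. ]
(480, 139, 32, 44) [ 567.  -649.8   93.5   96.6   65.4] [ 567.9 -654.3   94.1   97.2   65.4] [ 575.4 -690.3   98.8  102.1   65.4]
(106, 125, 31, 30) [590.2 392.   78.   78.9   2.1] [591.3 394.1  78.5  79.4   2.1] [599.9 410.5  82.4  83.4   2.1]
(175, 183, 22, 20) [452.8 216.6  49.7  44.7  71.6] [453.  217.5  50.   45.   71.6] [454.8 225.1  52.5  47.2  71.6]
(178, 118, 30, 30) [615.7 204.2  58.6  59.2  41.5] [617.  205.   59.   59.6  41.5] [626.9 212.   61.9  62.5  41.5]
(120, 178, 27, 28) [452.8 354.   34.2  77.1  51.5] [453.  355.8  34.4  77.6  51.5] [454.8 370.3  36.1  81.5  51.5]
(328, 125, 35, 31) [ 611.2 -209.5   46.8   88.8   37.2] [ 612.4 -211.2   47.1   89.4   37.2] [ 622.1 -225.1   49.5   93.8   37.2]
```

View pics/t8.png

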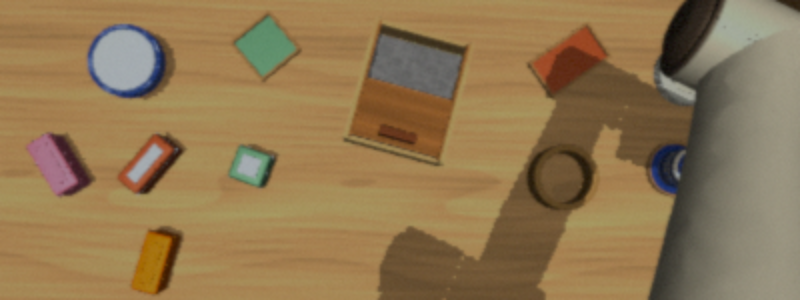

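```bash
python3 -m crank '[[-1,[-0.1,-0.3,0],[0,0,0]],[-1,[-0.16,-0.36,0],[0,0,0]],[-1,[-0.16,-0.36,0],[0,0,0]],[-1,[-0.16,-0.36,0],[0,0,0]],[-1,[-0.16,-0.36,0],[0,0,0]],[-1,[-0.16,-0.36,0],[0,0,0]],[-1,[-0.16,-0.36,0],[0,0,0]],[-1,[-0.16,-0.36,0],[0,0,0]]]'
python3 -m crank '[[-1,[-0.16,-0.36,0],[0,0,0.02]],[-1,[-0.16,-0.36,0],[0,0,0.02]],[-1,[-0.16,-0.36,0],[0,0,0.02]],[-1,[-0.16,-0.36,0],[0,0,0.02]],[-1,[-0.16,-0.36,0],[0,0,0.02]],[-1,[-0.16,-0.36,0],[0,0,0.02]],[-1,[0,-0.36,0],[0,0,0]],[-1,[0,0,0],[0,0,0]]]'
python3 - <<'E'
from h import *
to((.37,.2,.18),70.5)
c=r.capture("wrist"); cv2.imwrite("pics/w9.png",c["img"])
c=r.capture("top"); cv2.imwrite("pics/t9.png",c["img"])
E
```

```text
time_s: 18.25
tcp_pos: [0.4152, -0.0748, 0.1712]
ee_rot: [[0.972, -0.234, 0.002], [-0.234, -0.972, 0.0], [0.002, -0.001, -1.0]]
wrist_force: [0.8, 0.6, -0.6]
gripper_width: 1.001
time_s: 19.05
tcp_pos: [0.395, 0.1957, 0.1714]
ee_rot: [[0.948, -0.32, 0.003], [-0.32, -0.948, 0.002], [0.002, -0.003, -1.0]]
wrist_force: [0.1, -0.8, 0.8]
gripper_width: 0.997
shift mm [-25.1   3.9  -8.6] turn deg [-0.18 -0.13  0.86] tcp [395.  195.7 171.4] F [ 0.1 -0.8  0.8] w 86.8 j [ 48.   7. -29.   0. -54.  24.] t 19.05
```

View pics/w9.png

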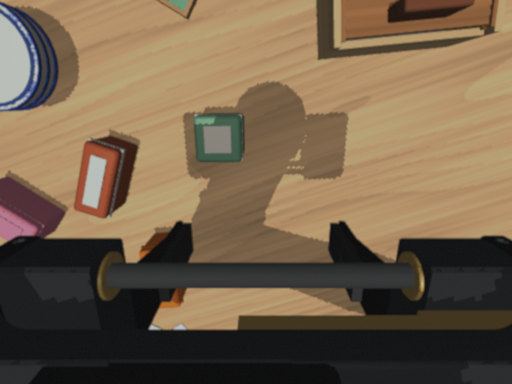

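View pics/t9.png

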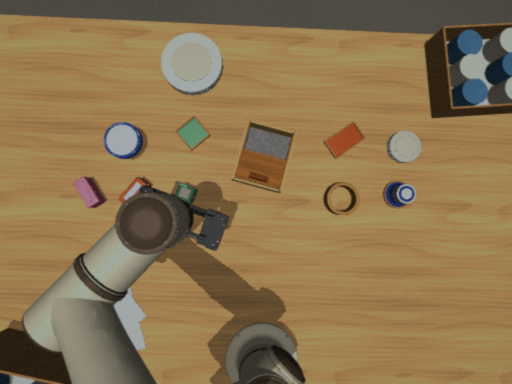

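The cup stands in the blue tray. The jar's label is at (217,139) in the wrist view and the case's at (97,182). I'll measure both.

Run:
```python
from h import *
c=r.capture("wrist"); hsv=cv2.cvtColor(c["img"],cv2.COLOR_BGR2HSV)
for n,(u0,v0,u1,v1),z,lo in (("jar",(200,120,240,160),.058,(0,0,90)),("case",(75,145,125,215),.052,(0,0,150))):
    m=np.zeros(hsv.shape[:2],np.uint8); m[v0:v1,u0:u1]=cv2.inRange(hsv,lo,(179,60,255))[v0:v1,u0:u1]
    cs,_=cv2.findContours(m,cv2.RETR_EXTERNAL,cv2.CHAIN_APPROX_NONE)
    for k in cs:
        if cv2.contourArea(k)>80: print(n,cv2.boundingRect(k),np.round(np.hstack([np.ravel(q) for q in rect(c,k,z)]),1))
for n,lo,hi in (("green",(40,40,30),(95,255,255)),("red",(0,150,60),(9,255,255))):
  for k in blobs(c,lo,hi,200): print(n,cv2.boundingRect(k),np.round(np.hstack([np.ravel(q) for q in rect(c,k,.058 if n=="green" else .052)]),1))
```

```text
jar (200, 124, 28, 30) [452.1 220.2  26.9  27.9  71.2]
case (78, 155, 23, 54) [451.7 360.1  16.4  56.5  51.7]
green (189, 113, 51, 48) [453.  218.1  47.5  45.1  71.2]
red (70, 142, 45, 76) [452.  356.7  35.7  78.7  52. ]
```

```bash
python3 -c "
from h import *
to((.453,.2199,.017),71)"
```

```text
shift mm [ 47.5 -46.4 153.4] turn deg [0.02 0.02 0.1 ] tcp [393.1 191.4 170.5] F [-0.  -0.2  0.1] w 87.1 j [ 47.   6. -29.  -0. -55.  24.] t 19.2
```

```bash
python3 -m crank '[[-1,[0.24,-0.23,0],[0,0,0]],[-1,[0.235,-0.234,0.1],[0,0,0]],[-1,[0,0,0.25],[0,0,0]],[-1,[0,0,0.25],[0,0,0]],[-1,[0,0,0.2],[0,0,0]],[-1,[0,0,0],[0,0,0]],[-1,[0,0,0],[0,0,0]]]'
python3 - <<'E'
from h import *
to((.453,.2199,.017),71)
c=r.capture("wrist"); cv2.imwrite("pics/w10.png",c["img"])
E
```

```text
time_s: 19.9
tcp_pos: [0.4537, 0.2195, 0.091]
ee_rot: [[0.946, -0.325, 0.0], [-0.325, -0.946, -0.0], [0.0, 0.0, -1.0]]
wrist_force: [0.5, 0.5, 1.3]
gripper_width: 1.001
shift mm [-0.8 -0.2 74. ] turn deg [ 0.01 -0.02  0.06] tcp [453.7 219.5  91. ] F [0.5 0.5 1.3] w 87.0 j [ 44.  19. -26.   0. -45.  27.] t 19.9
```

View pics/w10.png

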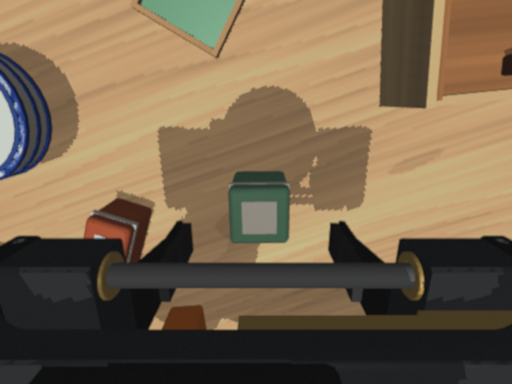

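```bash
python3 -m crank '[[-1,[0,0,0.2],[0,0,0]],[-1,[0,0,0.25],[0,0,0]],[-1,[0,0,0.2],[0,0,0]],[-1,[0,0,0.09],[0,0,0]],[-1,[0,0,0],[0,0,0]],[0.5,[0,0,0],[0,0,0]],[1,[0,0,0],[0,0,0]],[1,[0,0,0],[0,0,0]]]'
python3 -m crank '[[1,[0,0,0],[0,0,0]],[1,[0,0,0],[0,0,0]],[1,[0,0,0],[0,0,0]],[1,[0,0,0],[0,0,0]],[1,[0,0,0],[0,0,0]]]'
python3 -c "
from h import *
to((.453,.2199,.017),71)"
```

```text
time_s: 20.75
tcp_pos: [0.454, 0.2208, 0.0175]
ee_rot: [[0.946, -0.324, 0.002], [-0.324, -0.946, 0.002], [0.001, -0.002, -1.0]]
wrist_force: [1.2, -0.3, -0.6]
gripper_width: 0.811
time_s: 21.25
tcp_pos: [0.4535, 0.2204, 0.0166]
ee_rot: [[0.946, -0.324, 0.0], [-0.324, -0.946, 0.0], [0.0, -0.0, -1.0]]
wrist_force: [0.2, 0.8, 0.6]
gripper_width: 0.528
shift mm [-0.3  0.6 -0.4] turn deg [-0.01 -0.01  0.11] tcp [453.5 220.4  16.6] F [0.2 0.8 0.6] w 46.0 j [ 44.  25. -31.   0. -34.  27.] t 21.25
```

```bash
python3 -m crank '[[1,[0,0,-0.1],[0,0,0]],[1,[0,0,-0.2],[0,0,0]],[1,[0,0,-0.3],[0,0,0]],[1,[0,0,-0.3],[0,0,0]],[1,[0,0,-0.2],[0,0,0]],[1,[0.2,0,0],[0,0,0]],[1,[0,0,0],[0,0,0]],[1,[0,0,0],[0,0,0]]]'
python3 - <<'E'
from h import *
to((.627,.212,.13),41.5)
c=r.capture("wrist"); cv2.imwrite("pics/w11.png",c["img"])
for k in blobs(c,(40,40,30),(95,255,255),200): print(cv2.boundingRect(k),np.round(np.hstack([np.ravel(q) for q in rect(c,k,.004)]),1))
E
```

```text
time_s: 22.05
tcp_pos: [0.4716, 0.2132, 0.1261]
ee_rot: [[0.946, -0.325, -0.002], [-0.325, -0.946, -0.001], [-0.001, 0.001, -1.0]]
wrist_force: [-0.1, -0.1, -2.2]
gripper_width: 0.525
shift mm [147.3 -49.3  -4.1] turn deg [ 0.08  0.06 29.53] tcp [471.6 213.2 126.1] F [-0.1 -0.1 -2.2] w 45.7 j [ 42.  17. -22.  -0. -51.  29.] t 22.05
(217, 288, 88, 22) [332.7 260.  103.8  30.3  71. ]
(213, 225, 95, 39) [402.1 236.5 107.1  48.   71. ]
(221, 198, 78, 22) [443.4 223.2  84.4  24.4  71. ]
(159, 0, 93, 77) [625.5 212.7  63.5  63.5  41.7]
```

View pics/w11.png

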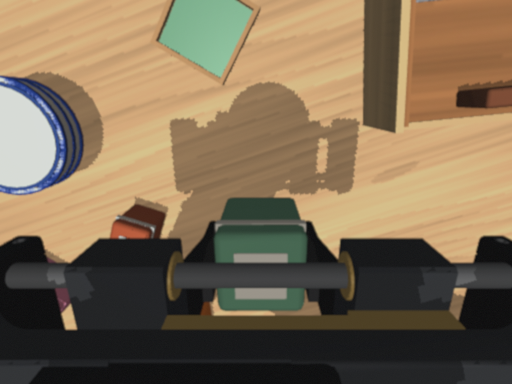

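```bash
python3 -m crank '[[1,[0.35,-0.12,0],[0,0,0]],[1,[0.38,-0.12,0],[0,0,0]],[1,[0.38,-0.12,0],[0,0,0]],[1,[0.35,-0.12,0],[0,0,0]],[1,[0,0,0],[0,0,0.164]],[1,[0,0,0],[0,0,0.164]],[1,[0,0,0],[0,0,0.164]],[1,[0,0,0],[0,0,0.164]]]'
python3 -m crank '[[1,[0,0,0],[0,0,0]],[1,[0,0,0],[0,0,0]],[1,[0,0,0],[0,0,0]]]'
python3 -c "
from h import *
to((.626,.2124,.0206),41.6)"
```

```text
time_s: 22.9
tcp_pos: [0.6249, 0.2119, 0.1251]
ee_rot: [[0.66, -0.751, -0.003], [-0.751, -0.66, -0.001], [-0.001, 0.003, -1.0]]
wrist_force: [-0.2, 0.1, -1.9]
gripper_width: 0.529
time_s: 23.2
tcp_pos: [0.6256, 0.212, 0.1262]
ee_rot: [[0.665, -0.747, -0.001], [-0.747, -0.665, -0.0], [-0.0, 0.001, -1.0]]
wrist_force: [0.2, -0.6, -2.9]
gripper_width: 0.528
shift mm [ -0.   -0.6 105.6] turn deg [0.04 0.01 0.1 ] tcp [625.6 212.  126.2] F [ 0.2 -0.6 -2.9] w 45.9 j [ 33.  30.  -1.  -0. -59.   9.] t 23.2
```

```bash
python3 -m crank '[[1,[0,-0.006,0.2],[0,0,0]],[1,[0,0,0.25],[0,0,0]],[1,[0,0,0.2],[0,0,0]],[1,[0,0,0.1],[0,0,0]],[1,[0,0,0],[0,0,0]],[1,[0,0,0],[0,0,0]]]'
python3 - <<'E'
from h import *
to((.626,.2124,.0206),41.6)
for n in("wrist","side"):
    c=r.capture(n); cv2.imwrite(f"pics/{n}12.png",c["img"] if n=="wrist" else c["img"][180:280,130:260].repeat(6,0).repeat(6,1))
E
```

```text
time_s: 23.8
tcp_pos: [0.6272, 0.2127, 0.0523]
ee_rot: [[0.664, -0.747, 0.001], [-0.747, -0.664, 0.0], [0.001, -0.001, -1.0]]
wrist_force: [0.2, 0.5, -1.6]
gripper_width: 0.527
shift mm [-0.6  1.1 31.7] turn deg [-0.07 -0.04  0.03] tcp [627.2 212.7  52.3] F [ 0.2  0.5 -1.6] w 45.8 j [ 33.  34.  -5.   0. -50.   9.] t 23.8
```

View pics/wrist12.png

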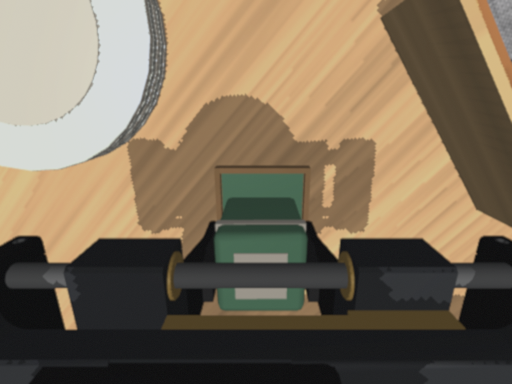

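View pics/side12.png

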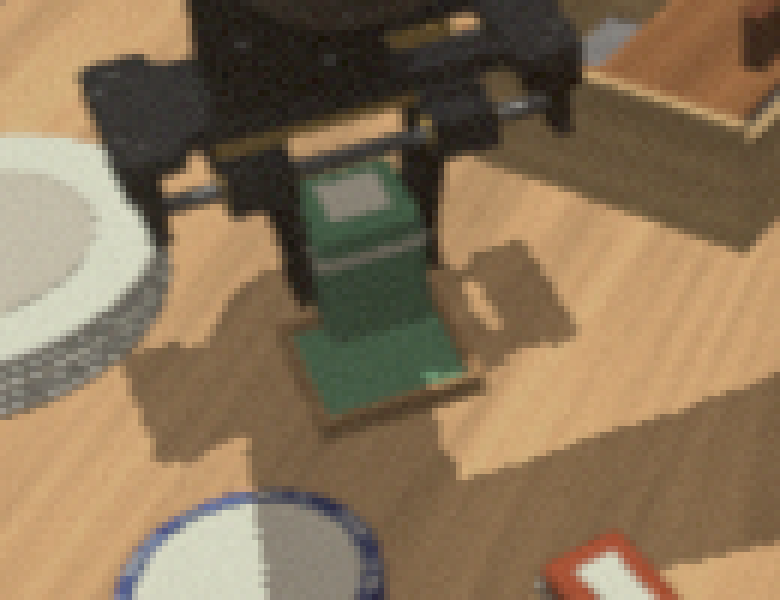

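```bash
python3 -m crank '[[1,[-0.006,0.008,0.1],[0,0,0]],[1,[0,0,0.1],[0,0,0]],[1,[0,0,0.06],[0,0,0]],[1,[0,0,0.02],[0,0,0]],[1,[0,0,0],[0,0,0]],[1,[0,0,0],[0,0,0]],[1,[0,0,0],[0,0,0]]]'
python3 -m crank '[[1,[0,0,0.02],[0,0,0]],[1,[0,0,0],[0,0,0]],[1,[0,0,0],[0,0,0]]]'
python3 -c "
from h import *
to((.626,.2124,.0206),41.6)"
```

```text
time_s: 24.6
tcp_pos: [0.6258, 0.2124, 0.0239]
ee_rot: [[0.664, -0.748, 0.001], [-0.748, -0.664, 0.0], [0.0, -0.001, -1.0]]
wrist_force: [0.2, -0.2, -1.8]
gripper_width: 0.527
time_s: 24.9
tcp_pos: [0.6254, 0.2122, 0.0215]
ee_rot: [[0.664, -0.748, -0.0], [-0.748, -0.664, -0.0], [-0.0, 0.0, -1.0]]
wrist_force: [0.4, -0.0, -1.5]
gripper_width: 0.527
shift mm [ 0.2 -0.5  0.9] turn deg [ 0.    0.   -0.02] tcp [625.4 212.2  21.5] F [ 0.4 -0.  -1.5] w 45.9 j [ 33.  36.  -7.  -0. -47.   9.] t 24.9
```

```bash
python3 -m crank '[[1,[0,0,0.008],[0,0,0]],[1,[0,0,0],[0,0,0]],[1,[0,0,0],[0,0,0]]]'
python3 -m crank '[[1,[0,0,0.006],[0,0,0]],[1,[0,0,0],[0,0,0]],[1,[0,0,0],[0,0,0]]]'
```

```text
time_s: 25.2
tcp_pos: [0.6255, 0.2123, 0.0207]
ee_rot: [[0.664, -0.748, 0.0], [-0.748, -0.664, 0.0], [0.0, -0.0, -1.0]]
wrist_force: [0.6, -0.3, -2.7]
gripper_width: 0.525
time_s: 25.5
tcp_pos: [0.6255, 0.2123, 0.0207]
ee_rot: [[0.664, -0.748, 0.0], [-0.748, -0.664, 0.0], [0.0, -0.0, -1.0]]
wrist_force: [-2.6, -0.0, 2.9]
gripper_width: 0.528
```

```bash
python3 -m crank '[[-0.5,[0,0,0],[0,0,0]],[-0.5,[0,0,0],[0,0,0]],[-0.5,[0,0,0],[0,0,0]],[-0.5,[0,0,-0.1],[0,0,0]],[-0.5,[0,0,-0.2],[0,0,0]],[-0.5,[0,0,-0.4],[0,0,0]],[-0.5,[0,0,-0.4],[0,0,0]],[-0.5,[0,0,-0.4],[0,0,0]]]'
python3 - <<'E'
from h import *
to((.405,.419,.18),51.9)
E
```

```text
time_s: 26.3
tcp_pos: [0.6255, 0.2122, 0.1724]
ee_rot: [[0.664, -0.748, 0.001], [-0.748, -0.664, 0.0], [0.0, -0.001, -1.0]]
wrist_force: [0.7, 0.3, -0.4]
gripper_width: 0.752
shift mm [-301.    27.6   -7.7] turn deg [ -0.04  -0.02 -10.31] tcp [625.5 212.2 172.4] F [ 0.7  0.3 -0.4] w 65.4 j [ 33.  27.   2.   0. -64.   9.] t 26.3
```

```bash
python3 -m crank '[[-0.5,[-0.38,0.03,0],[0,0,0]],[-0.5,[-0.38,0.03,0],[0,0,0]],[-0.5,[-0.38,0.04,0],[0,0,0]],[-0.5,[-0.38,0.04,0],[0,0,0]],[-0.5,[-0.38,0.04,0],[0,0,0]],[-0.5,[-0.38,0.04,0],[0,0,0]],[-0.5,[-0.38,0.04,0],[0,0,-0.115]],[-0.5,[-0.3,0.04,0],[0,0,-0.115]]]'
python3 -m crank '[[-0.5,[0,0,0],[0,0,0]],[-0.5,[0,0,0],[0,0,0]],[-0.5,[0,0,0],[0,0,0]]]'
python3 - <<'E'
from h import *
to((.4525,.3593,.0165),51.9)
c=r.capture("wrist"); cv2.imwrite("pics/w13.png",c["img"]); hsv=cv2.cvtColor(c["img"],cv2.COLOR_BGR2HSV)
print(proj(c,(.4525,.3593,.052)))
for n,lo,hi in (("white",(0,0,120),(179,60,255)),("red",(0,150,60),(9,255,255))):
  for k in blobs(c,lo,hi,150):print(n,cv2.boundingRect(k),np.round(np.hstack([np.ravel(q) for q in rect(c,k,.052)]),1))
c=r.capture("top"); cv2.imwrite("pics/t13.png",c["img"])
E
```

```text
time_s: 27.1
tcp_pos: [0.4036, 0.4132, 0.171]
ee_rot: [[0.79, -0.613, 0.001], [-0.613, -0.79, 0.001], [-0.0, -0.002, -1.0]]
wrist_force: [-0.1, 0.0, 0.2]
gripper_width: 0.751
time_s: 27.4
tcp_pos: [0.4055, 0.4112, 0.1704]
ee_rot: [[0.786, -0.618, 0.0], [-0.618, -0.786, 0.0], [0.0, -0.0, -1.0]]
wrist_force: [0.0, -0.1, 0.8]
gripper_width: 0.743
shift mm [ 69.   11.8 153.9] turn deg [-0.03 -0.01 -0.04] tcp [405.5 411.2 170.4] F [ 0.  -0.1  0.8] w 64.7 j [ 61.  20. -11.   0. -59. -10.] t 27.4
[271.86966506 114.78686436]
white (317, 292, 25, 24) [235.4 437.9  29.5  33.1  51.9]
white (264, 85, 18, 60) [451.8 359.3  16.   55.2  51.8]
white (96, 0, 97, 62) [578.5 403.4  84.2  48.4  51.8]
red (255, 72, 36, 83) [452.3 359.   33.4  76.7  51.5]
```

View pics/w13.png

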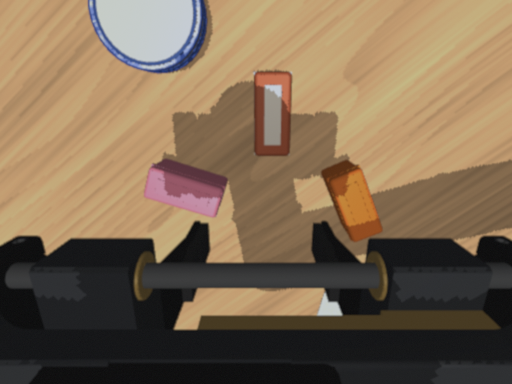

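View pics/t13.png

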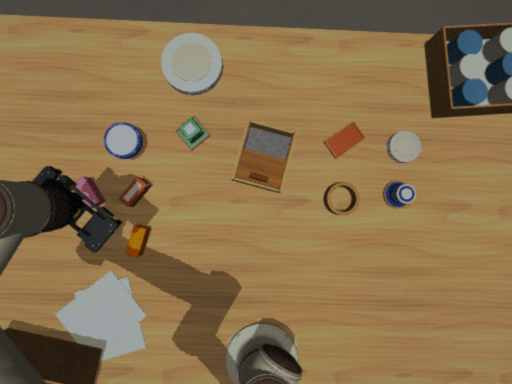

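```bash
python3 -m crank '[[-0.5,[0.35,0.06,0],[0,0,0]],[-0.5,[0.34,0.06,0.1],[0,0,0]],[-0.5,[0,0,0.3],[0,0,0]],[-0.5,[0,0,0.3],[0,0,0]],[-0.5,[0,0,0.1],[0,0,0]],[-0.5,[0,0,0],[0,0,0]],[-0.5,[0,0,0],[0,0,0]]]'
python3 - <<'E'
from h import *
to((.4522,.3591,.0165),51.8)
c=r.capture("wrist"); cv2.imwrite("pics/w14.png",c["img"])
E
```

```text
time_s: 28.2
tcp_pos: [0.4527, 0.3602, 0.0912]
ee_rot: [[0.787, -0.617, 0.002], [-0.617, -0.787, 0.001], [0.001, -0.002, -1.0]]
wrist_force: [-0.1, 0.7, 0.7]
gripper_width: 0.748
shift mm [ 0.2  1.3 74.7] turn deg [-0.11 -0.03  0.14] tcp [452.7 360.2  91.2] F [-0.1  0.7  0.7] w 65.1 j [ 55.  25. -16.   0. -49.  -3.] t 28.2
```

View pics/w14.png

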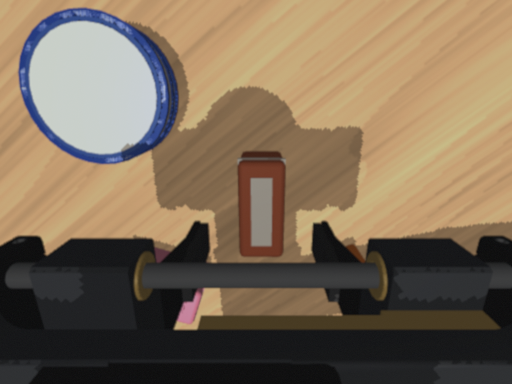

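```bash
python3 -m crank '[[-0.5,[0,0.01,0.25],[0,0,0]],[-0.5,[0,0,0.25],[0,0,0]],[-0.5,[0,0,0.15],[0,0,0]],[-0.5,[0,0,0.09],[0,0,0]],[-0.5,[0,0,0],[0,0,0]],[0.5,[0,0,0],[0,0,0]],[1,[0,0,0],[0,0,0]],[1,[0,0,0],[0,0,0]]]'
python3 -m crank '[[1,[0,0,0],[0,0,0]],[1,[0,0,0],[0,0,0]],[1,[0,0,0],[0,0,0]],[1,[0,0,0],[0,0,0]]]'
python3 -c "
from h import *
to((.4522,.3591,.0165),51.8)"
```

```text
time_s: 29.05
tcp_pos: [0.4516, 0.3594, 0.0171]
ee_rot: [[0.787, -0.616, 0.001], [-0.616, -0.787, 0.002], [0.0, -0.002, -1.0]]
wrist_force: [-0.7, 0.2, 0.0]
gripper_width: 0.564
time_s: 29.45
tcp_pos: [0.4516, 0.3594, 0.0166]
ee_rot: [[0.787, -0.616, 0.001], [-0.616, -0.787, 0.001], [0.0, -0.001, -1.0]]
wrist_force: [0.2, 0.8, 3.7]
gripper_width: 0.408
shift mm [ 0.6 -0.2  0.1] turn deg [-0.08 -0.01  0.15] tcp [451.6 359.4  16.6] F [0.2 0.8 3.7] w 35.5 j [ 55.  30. -20.   0. -40.  -3.] t 29.45
```

```bash
python3 -m crank '[[1,[0,0,-0.1],[0,0,0]],[1,[0,0,-0.2],[0,0,0]],[1,[0,0,-0.35],[0,0,0]],[1,[0,0,-0.4],[0,0,0]],[1,[0,0,-0.4],[0,0,0]],[1,[0.2,0.18,0],[0,0,0]],[1,[0.3,0.26,0],[0,0,0]],[1,[0.3,0.26,0],[0,0,0]]]'
python3 -m crank '[[1,[0.3,0.26,0],[0,0,0]],[1,[0.3,0.26,0],[0,0,0]],[1,[0.3,0.26,0],[0,0,0]],[1,[0.3,0.26,0],[0,0,0]],[1,[0.3,0.26,0],[0,0,0]],[1,[0.3,0.26,0],[0,0,0]],[1,[0.3,0.26,0],[0,0,0]],[1,[0.3,0.26,0],[0,0,0]]]'
python3 -m crank '[[1,[0.3,0.26,0],[0,0,0.16]],[1,[0.1,0.1,0],[0,0,0.16]],[1,[0,0,0],[0,0,0]],[1,[0,0,0],[0,0,0]]]'
python3 - <<'E'
from h import *
to((.622,-.2252,.16),37.2)
c=r.capture("wrist"); cv2.imwrite("pics/w15.png",c["img"])
for k in blobs(c,(0,150,60),(9,255,255),150):print(cv2.boundingRect(k),np.round(np.hstack([np.ravel(q) for q in rect(c,k,.004)]),1))
E
```

```text
time_s: 30.25
tcp_pos: [0.47, 0.2529, 0.161]
ee_rot: [[0.788, -0.616, -0.002], [-0.616, -0.788, -0.001], [-0.001, 0.001, -1.0]]
wrist_force: [-0.1, 0.3, -1.5]
gripper_width: 0.414
time_s: 31.05
tcp_pos: [0.5307, -0.059, 0.1608]
ee_rot: [[0.787, -0.617, -0.002], [-0.617, -0.787, 0.0], [-0.002, 0.001, -1.0]]
wrist_force: [1.3, 0.9, -3.1]
gripper_width: 0.411
time_s: 31.45
tcp_pos: [0.5383, -0.1106, 0.1606]
ee_rot: [[0.61, -0.793, -0.002], [-0.793, -0.61, 0.0], [-0.001, 0.001, -1.0]]
wrist_force: [0.3, 0.7, -2.6]
gripper_width: 0.41
shift mm [141.9   3.5   0.4] turn deg [0.06 0.08 0.36] tcp [ 538.3 -110.6  160.6] F [ 0.3  0.7 -2.6] w 35.6 j [  5.  18. -15.  -0. -57.  32.] t 31.45
(228, 289, 65, 27) [428.5  31.9  87.2  42.5  37.5]
(225, 190, 71, 72) [496.4 -57.5  87.6  96.4  37.6]
(232, 172, 58, 11) [ 535.3 -108.5   67.2   12.1   37.6]
(238, 0, 53, 22) [ 636.7 -245.7   51.5   18.2   37.6]
```

View pics/w15.png

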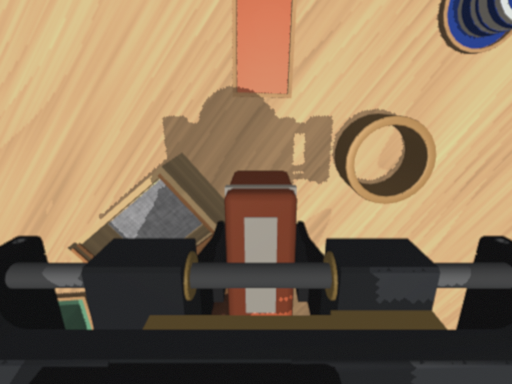

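```bash
python3 -m crank '[[1,[0.3,0.03,0],[0,0,0]],[1,[0.3,0,0],[0,0,0]],[1,[0,0,0],[0,0,0]],[1,[0,0,0],[0,0,0]]]'
python3 - <<'E'
from h import *
to((.622,-.2252,.16),37.2)
c=r.capture("wrist"); cv2.imwrite("pics/w16.png",c["img"])
for k in blobs(c,(0,130,110),(12,255,255),150):print(cv2.boundingRect(k),np.round(np.hstack([np.ravel(q) for q in rect(c,k,.004)]),1))
E
```

```text
time_s: 31.9
tcp_pos: [0.573, -0.159, 0.1605]
ee_rot: [[0.61, -0.792, -0.002], [-0.792, -0.61, 0.001], [-0.001, 0.001, -1.0]]
wrist_force: [-0.7, 0.1, -2.2]
gripper_width: 0.415
shift mm [82.3  1.6  0.4] turn deg [0.05 0.08 0.39] tcp [ 573.  -159.   160.5] F [-0.7  0.1 -2.2] w 36.1 j [  0.  22.  -9.  -0. -59.  38.] t 31.9
(231, 289, 62, 27) [461.3 -18.2  83.8  42.5  37.6]
(227, 196, 66, 66) [ 529.2 -102.7   79.8   88.8   37.6]
(236, 54, 53, 95) [ 620.1 -222.6   53.9   98.1   36.2]
```

View pics/w16.png

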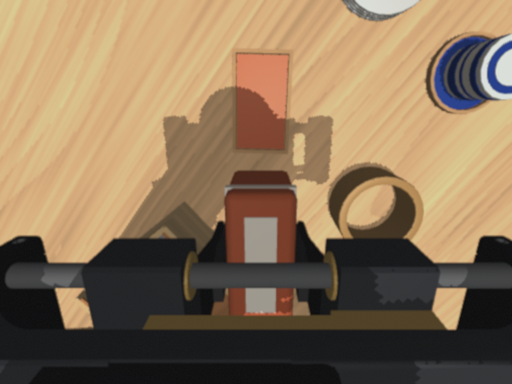

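```bash
python3 -m crank '[[1,[0.3,0,0],[0,0,0.02]],[1,[0.3,0,0],[0,0,0]],[1,[0.2,0,0],[0,0,0]],[1,[0,0,0.2],[0,0,0]],[1,[0,0,0.3],[0,0,0]],[1,[0,0,0.2],[0,0,0]],[1,[0,0,0],[0,0,0]],[1,[0,0,0],[0,0,0]]]'
python3 - <<'E'
from h import *
to((.6205,-.2234,.0206),36.7)
for n in("wrist","side"):
    c=r.capture(n); cv2.imwrite(f"pics/{n}17.png",c["img"] if n=="wrist" else c["img"][70:190,190:320].repeat(5,0).repeat(5,1))
E
```

```text
time_s: 32.75
tcp_pos: [0.6217, -0.223, 0.0917]
ee_rot: [[0.598, -0.801, -0.0], [-0.801, -0.598, -0.001], [0.0, 0.0, -1.0]]
wrist_force: [0.7, 0.7, -1.9]
gripper_width: 0.411
shift mm [-0.4  1.2 71.1] turn deg [ 0.02 -0.02  0.04] tcp [ 621.7 -223.    91.7] F [ 0.7  0.7 -1.9] w 35.8 j [ -6.  32.  -4.   0. -55.  42.] t 32.75
```

View pics/wrist17.png

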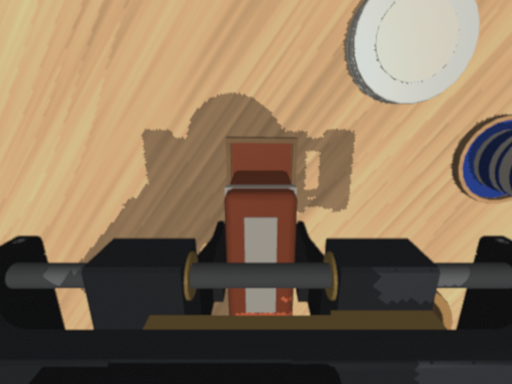

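View pics/side17.png

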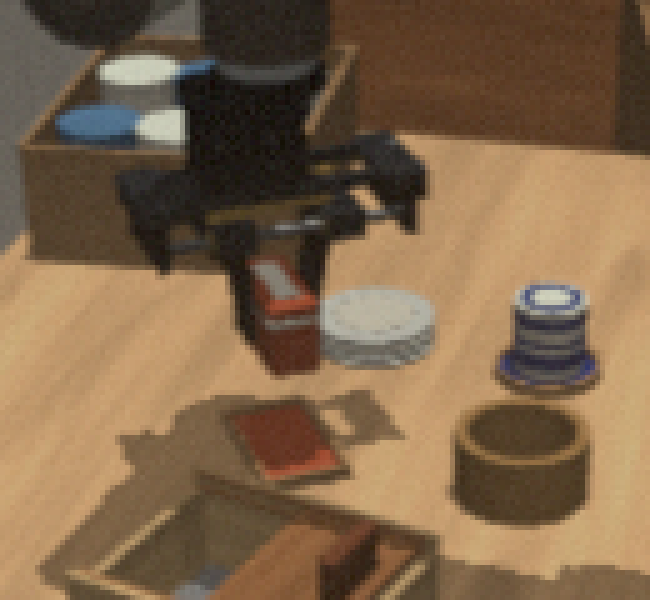

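```bash
python3 -m crank '[[1,[-0.004,0.012,0.2],[0,0,0]],[1,[0,0,0.2],[0,0,0]],[1,[0,0,0.15],[0,0,0]],[1,[0,0,0.1],[0,0,0]],[1,[0,0,0.02],[0,0,0]],[1,[0,0,0],[0,0,0]],[1,[0,0,0],[0,0,0]],[1,[0,0,0],[0,0,0]]]'
python3 -c "
from h import *
to((.6205,-.2234,.0206),36.7)"
```

```text
time_s: 33.65
tcp_pos: [0.621, -0.2243, 0.0251]
ee_rot: [[0.597, -0.802, 0.002], [-0.802, -0.597, -0.0], [0.001, -0.001, -1.0]]
wrist_force: [0.5, 0.2, -2.4]
gripper_width: 0.408
shift mm [-1.  -0.1  4.5] turn deg [-0.07 -0.08 -0.06] tcp [ 621.  -224.3   25.1] F [ 0.5  0.2 -2.4] w 35.5 j [ -6.  36.  -7.   0. -47.  42.] t 33.65
```

```bash
python3 -m crank '[[1,[0,0,0.02],[0,0,0]],[1,[0,0,0.015],[0,0,0]],[1,[0,0,0],[0,0,0]],[1,[0,0,0],[0,0,0]]]'
python3 -m crank '[[1,[0,0,0.01],[0,0,0]],[1,[0,0,0],[0,0,0]],[1,[0,0,0],[0,0,0]]]'
```

```text
time_s: 34.05
tcp_pos: [0.6205, -0.2242, 0.0207]
ee_rot: [[0.597, -0.802, 0.0], [-0.802, -0.597, -0.0], [0.0, -0.0, -1.0]]
wrist_force: [-1.1, 0.2, -1.7]
gripper_width: 0.415
time_s: 34.35
tcp_pos: [0.6205, -0.2242, 0.0206]
ee_rot: [[0.597, -0.802, 0.001], [-0.802, -0.597, -0.0], [0.001, -0.0, -1.0]]
wrist_force: [-3.6, 1.2, 5.9]
gripper_width: 0.41
```

Contact is confirmed. I'll release, rise and check.

```bash
python3 -m crank '[[-0.4,[0,0,0],[0,0,0]],[-0.4,[0,0,0],[0,0,0]],[-0.4,[0,0,0],[0,0,0]],[-0.4,[0,0,-0.1],[0,0,0]],[-0.4,[0,0,-0.2],[0,0,0]],[-0.4,[0,0,-0.4],[0,0,0]],[-0.4,[0,0,-0.4],[0,0,0]],[-0.4,[0,0,-0.4],[0,0,0]]]'
python3 -m crank '[[-0.4,[-0.35,0,0],[0,0,0]],[-0.4,[-0.4,0,0],[0,0,0]],[-0.4,[-0.4,0,0],[0,0,0]],[-0.4,[-0.4,0,0],[0,0,0]],[-0.4,[-0.4,0,0],[0,0,0]],[-0.4,[-0.2,0,0],[0,0,0]],[-0.4,[0,0,0],[0,0,0]],[-0.4,[0,0,0],[0,0,0]]]'
python3 - <<'E'
from h import *
c=r.capture("wrist"); cv2.imwrite("pics/w18.png",c["img"])
c=r.capture("top"); cv2.imwrite("pics/t18.png",cv2.resize(c["img"][100:260,60:460],None,fx=2,fy=2))
c=r.capture("side"); cv2.imwrite("pics/s18.png",cv2.resize(c["img"][110:300,130:350],None,fx=3,fy=3))
E
```

```text
time_s: 35.15
tcp_pos: [0.6203, -0.2243, 0.1718]
ee_rot: [[0.597, -0.802, 0.001], [-0.802, -0.597, -0.0], [0.001, -0.0, -1.0]]
wrist_force: [0.5, -0.2, 0.5]
gripper_width: 0.703
time_s: 35.95
tcp_pos: [0.4926, -0.0515, 0.1705]
ee_rot: [[0.598, -0.802, 0.002], [-0.802, -0.598, 0.0], [0.001, -0.002, -1.0]]
wrist_force: [-0.0, -0.4, -0.1]
gripper_width: 0.701
```

View pics/w18.png

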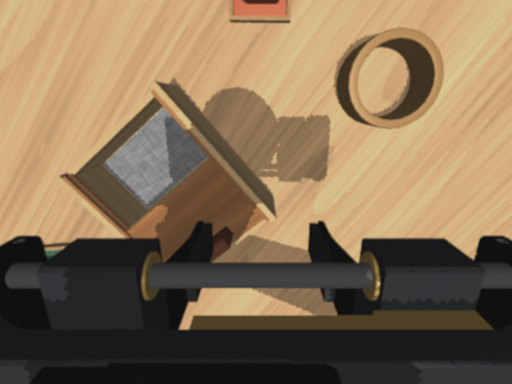

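View pics/t18.png

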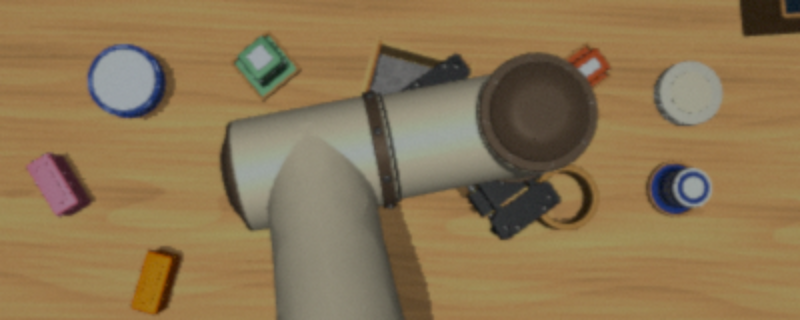

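View pics/s18.png

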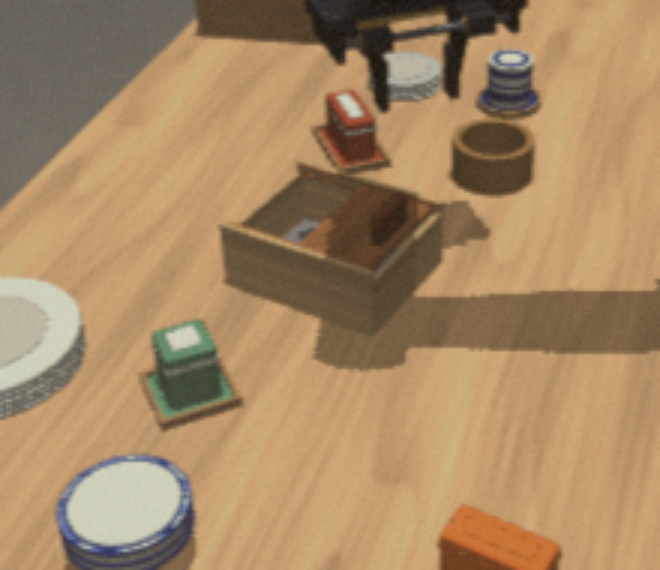

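```bash
python3 -m crank '[[-0.4,[0,0,-0.4],[0,0,0]],[-0.4,[0,0,-0.4],[0,0,0]],[-0.4,[-0.2,0.27,0],[0,0,0]],[-0.4,[-0.2,0.27,0],[0,0,0]],[-0.4,[-0.2,0.27,0],[0,0,0]],[-0.4,[0,0,0],[0,0,0]],[-0.4,[0,0,0],[0,0,0]]]'
python3 - <<'E'
from h import *
c=r.capture("top"); cv2.imwrite("pics/t19.png",cv2.resize(c["img"][100:260,60:460],None,fx=2,fy=2))
for n,X in (("jar top",(.6258,.2124,.062)),("case top",(.6208,-.2245,.056)),("cup top",(.4685,-.379,.06)),("pull@open",(.4965,.0245,.101))): print(n,(proj(c,X)).round(1),(proj(c,X)*2-[120,200]).round(0))
w=r.capture("wrist"); cv2.imwrite("pics/w19.png",w["img"])
for k in blobs(c,(0,0,140),(179,70,255),30):
    q=cv2.boundingRect(k)
    if 110<q[1]<210 and q[0]>90 and q[0]<430: print(q,np.round(np.hstack([np.ravel(q) for q in rect(c,k,.06)]),1))
E
```

```text
time_s: 36.8
tcp_pos: [0.3916, -0.0523, 0.2501]
ee_rot: [[0.596, -0.803, 0.002], [-0.803, -0.596, 0.0], [0.001, -0.001, -1.0]]
wrist_force: [0.1, 0.9, 1.6]
gripper_width: 0.699
jar top [189.1 128.3] [258.  57.]
case top [349.8 136.3] [580.  73.]
cup top [405.6 193.4] [691. 187.]
pull@open [258.5 177.4] [397. 155.]
(397, 184, 19, 20) [ 468.4 -381.4   49.9   51.2   45.6]
(390, 131, 31, 31) [ 598.7 -376.8   82.9   83.9    1.9]
(341, 129, 19, 15) [ 620.7 -224.9   16.5   55.7   37.1]
(106, 125, 31, 30) [589.8 391.4  77.9  78.9   2.1]
(183, 122, 14, 14) [625.6 211.9  28.2  29.2  41.4]
```

View pics/t19.png

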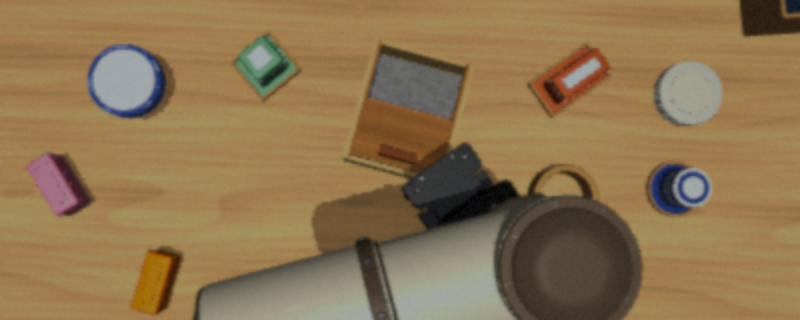

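View pics/w19.png

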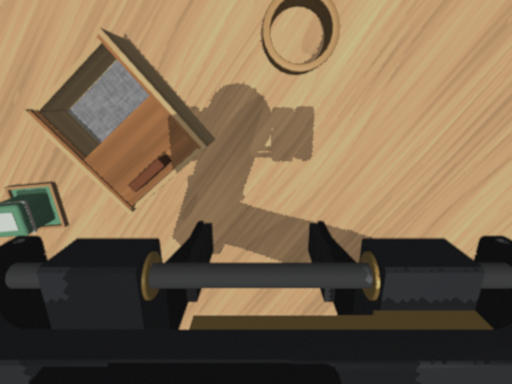

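```bash
python3 -c "
from station import r
print(r.finish_job())"
```

```text
the job is handed in; nothing more can be done
None
```

I handed the job in at about 37 s on the robot's clock. `finish_job` gives no verdict, so the results below are my own checks.

- **Lid:** I pulled it open by its pull until it hit the stop. It travelled about 39 mm, and the last views show it still lying over the front compartment.
- **Pieces:** I lifted the cup out and stood it in the round blue tray. The jar went into the square green tray and the case into the oblong rust-red tray. I lowered each one until the wrist force showed contact (about 2, 3 and 6 N upward), then released it.
- **Placement:** The last side and top views show all three upright, inside the rims and clear of the robot. From the top picture, each sits within about 3 mm of its tray's measured centre, with about 9 mm of play on every side.
- **Other objects:** The tape roll, bowls and look-alikes appear where they started; I never touched them.
- **Disagreements:** The top and wrist cameras differed by about 3 mm on the pull and on the oblong tray. For the tray I used a position between the two, and for the pull I stayed close to the wrist camera's reading. On the first approach to the pull I corrected before the arm had settled. I stopped the fingers before they reached it, re-centred, and then gripped.

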